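# Spot a bracket blank through the jig bush with an automatic centre punch

## Robot

A 7-joint arm with a two-finger parallel gripper is mounted at the origin on the work surface. World frame = base frame: x ahead of the robot, y to its left, z up, the work surface at z = 0. Lengths are in mm, angles in rad, forces in N, time in s.
With the tool pointing down it reaches from about 400 to 875 mm from the base axis. Payload 4.4 kg.
Tool frame: the origin (TCP) lies at the very end of the fingers, on their centre line; the grasp point (between the pads) lies 19 mm behind it; z points along the fingers, x is the direction in which the jaws open and shut, and the axes are right-handed (so a half turn about z gives the same grasp; the last joint's range is limited). The gripper opens to 85 mm and grips with 20 to 120 N. Pads are 22 mm wide; open, the fingers measure 114 mm over their backs; the gripper's body (76 mm by 85 mm) begins 54 mm behind the grasp point. The pads swing forward as they close: fully open they stand 13 mm farther back than shut.
Start: joints at [-1.34, 0.628, 0.038, 1.517, -0.027, 0.996, -0.02], TCP at [190.076, 621.602, 231.313] pointing down, gripper open.
Joint ranges: [-3.06, 3.06], [-0.37, 2.12], [-1.25, 1.32], [0.18, 2.47], [-1.1, 4.24], [0.23, 1.98], [-2.94, 2.94]. Speed limits (rad/s): [2.57, 2.57, 3.14, 3.14, 3.14, 3.14, 3.14].

## Interface

Orientations are given as [roll, pitch, yaw] about the fixed x, y, z axes, in that order (R = Rz(yaw) Ry(pitch) Rx(roll)).
In Python, from cell import telemetry, get_image, get_calibration, ctrl gives the robot as it stands. The module is installed in compiled form; this text tells all that it offers.
- The arm moves only by the tool arm_command, never from a script. Its arguments are lists of equal length, an entry for each row: "rot": the turn, a rotation vector about the world's x, y, z in degrees, a list of three; "slide": the shift along the world's x, y, z in mm, a list of three; "gripper": the finger opening in mm, from 0 to 85.4. A call has 1 to 5 rows; each row shifts and turns the pose as measured when the row begins; what a row does not reach is not made up. A row lasts 1/12 s, in which the tool goes at most 41.7 mm and 7.16 degrees, less where a joint would pass 70% of its speed; a pose out of reach is approached as far as the arm can. A call with a gripper value outside its range is refused whole. The fingers move at their own pace and stop on an object; the grip force is fixed at half the most. Time passes only in rows, so rows that do not move let the fingers close. It gives the time, the measured TCP pose, the force and the opening at its end, in the units of the state.
- telemetry.read_state(): the state, without advancing time (a new reading comes with each control period).
- get_image(name): name is "side" or "top"; returns (picture, depth): 400x640x3 uint8, red, green, blue; 400x640 float32, mm along the optical axis (not along the pixel's ray), 0 where there is no reading.
- get_calibration(name): a dict with "fx", "fy", "cx", "cy" (pixels), "xyz" and "attitude" of the camera in the world. Camera axes: x right, y up, looking along -z (the intrinsics and any distortion apply to the point x, -y, -z); pixel columns grow to the right and rows downward; lengths in mm; the calibration is good to about 2 mm. A picture is of the moment at which its call begins. get_calibration takes no time and is no camera call.
- ctrl.finish_job(): hands the job in, once; it reports no verdict.
The state is a dict: "clock": time; "qpos": joint angles; "qd": joint speeds; "tau": joint torques, N m; "eef_pos": TCP position; "tool_rot": TCP orientation; "force": force on the tool from outside, world axes, zero at the start; "torque": the same for the moment, N m; "width": finger opening in mm.
Only numpy, scipy, OpenCV 4.12 (cv2) and the standard library are available. Lean on these libraries where they do the work, as an engineer would, in place of code of your own. Each camera call takes 0.05 s, during which the arm holds its last target.

## Task

Take the automatic centre punch out of the tool block, put its sleeve down the raised guide bush of the drill jig, and press it straight down onto the bracket blank until its spring snaps, then stop: never bear on the jig or blank with more than 18 N. Set the punch back upright in the same hole of the block without dropping it, and leave the other two tools in the block where they are.

Things in the scene. Friction and masses are not known exactly. Their poses are not given: they have to be found in the camera images.
- punch: automatic centre punch, bright steel, knurled round barrel, 0.15 kg; hangs upright in any one of the block's three holes. Origin: centre of the underside of its dark collar (24 across, 7 high), which rests on the block's top; z up the tool. Above it: barrel 18 mm across from 7 to 75 mm (grip near 50), dark cap 20 across to 91. Below: sleeve 12 across to -50, then the nose
- punch_tip (a point): pointed end of the 8 mm nose, 65 mm below the punch's origin when out. The nose slides up to 7.8 mm into the sleeve on a hidden spring: the push needed starts at 3 N, rises to about 8 N at 5 to 5.5 mm in, then the spring trips and the push drops at once to about 4 N (snapped: nose in past 5.8 mm); at 7.8 mm a hard stop, where force climbs steeply. Lifting re-arms it
- sleeve_end (a point): centre of the sleeve's bevelled lower end, fixed to the barrel, 50 mm below the punch's origin; z up the tool (with the nose out, the tip is at -15 mm here)
- jig: steel plate drill jig, fixed to the bench. Origin: centre of its underside. Base 160 (x) by 110 (y) mm; jig plate 150 by 100 on posts, 46 to 56 mm above the bench, screw heads to 61; toe clamps reach 92 out along y, a thumb screw 115 along -x. Between the plates the 4 mm aluminium bracket blank is clamped on packing, its height not known: its face is anywhere from 23 to 44 mm below the bush's top
- bush (a point): centre of the top rim of the jig's one raised guide bush: dark ring 29 mm across, bore 14 mm straight through to the blank, top 62 mm above the bench; at (28, 12) mm in the jig's x, y; z up
- stand: wooden tool block 60 (x) by 190 (y) by 80 mm high, fixed. Origin: centre of its underside. Three vertical 16 mm through holes on its middle line x = 0, at y = -60, 0, 60 mm, a tool in each; fingers have room on the -x and +x sides of a tool
- nutdriver: nut driver, fluted black handle 28 mm across and 80 high, hanging in another hole of the block (carry the punch clear over it); origin: centre of the handle's underside, on the block's top. Stays there
- pinvise: slim aluminium pin vise, handle 11 mm across and 64 high with a collar, hanging in another hole of the block; origin: centre of the collar's underside, on the block's top. Stays there
Things that resemble listed ones, but are neither listed nor needed, are in the scene too. What is shaped like the punch but purple is not meant. What is shaped like the jig but orange is not meant.

How it is judged:
By the outcome, as a careful person would: the job done as asked, in the order asked, and still so for the second after the job is handed in, with the robot touching nothing.
It also fails if it takes over 64 s, if anything falls off the work surface, if the arm or the gripper's body presses on something with over 40 N, if the wrist force passes 120 N, or if a joint passes its speed limit or range.

## Working session

There is one attempt and no reset: what is moved stays moved. The work goes in short steps, Python scripts to look and compute and a tool call to move; the robot and the scene stay as the last step left them, time stands still between calls to the robot, and variables do not carry over. Pictures are saved under pics/ and viewed, and the job is handed in when it is done.

Besides the shell and the picture viewer there is one more tool, called in YAML: its name, and indented under it one key for each argument. arm_command: Moves the arm, as the interface text tells. Its arguments: {"type":"object","properties":{"rot":{"type":"array"},"slide":{"type":"array"},"gripper":{"type":"array"}},"required":["rot","slide","gripper"]}

```bash
mkdir -p pics; cat > h.py <<'E'
import numpy as np, cv2
from cell import telemetry, get_image, get_calibration, ctrl
from scipy.spatial.transform import Rotation as R
def cap(n,tag):
    im,d=get_image(n); np.savez('pics/%s.npz'%tag,im=im,d=d); cv2.imwrite('pics/%s.png'%tag,im[:,:,::-1]); return im,d
def load(tag):
    z=np.load('pics/%s.npz'%tag); return z['im'],z['d']
def cal(n):
    c=get_calibration(n); return c
def rot(c):
    a=np.array(c['attitude']); 
    return a if a.shape==(3,3) else R.from_euler('xyz',a).as_matrix()
def world(n,u,v,d):
    c=cal(n); u,v,d=map(np.asarray,(u,v,d))
    p=np.stack([(u-c['cx'])/c['fx']*d,-(v-c['cy'])/c['fy']*d,-d],-1)
    return p@rot(c).T+np.array(c['xyz'])
def cloud(n,d):
    v,u=np.mgrid[0:400,0:640]; return world(n,u,v,d)
def proj(n,P):
    c=cal(n); q=(np.asarray(P)-np.array(c['xyz']))@rot(c)
    return np.stack([c['cx']+c['fx']*q[...,0]/-q[...,2],c['cy']+c['fy']*-q[...,1]/-q[...,2]],-1)
E
python3 - <<'E'
from h import *
for n in('side','top'):
    print(get_calibration(n)); cap(n,n+'0')
print(telemetry.read_state())
E
```

```text
{'fx': 452.45827472145226, 'fy': 452.45827472145226, 'cx': 318.38078967583976, 'cy': 204.71802202365365, 'xyz': array([ 147.42269111, -539.11838989,  795.92601881]), 'attitude': array([ 0.69691566, -0.00157975, -0.44249984])}
{'fx': 365.8231652619767, 'fy': 365.8231652619767, 'cx': 316.52833480149224, 'cy': 201.99941230339587, 'xyz': array([352.43435451,  -1.19739861, 927.7056039 ]), 'attitude': array([ 0.08167596,  0.01610981, -1.5744621 ])}
{'clock': 0.1, 'qpos': array([-1.33977639,  0.62922698,  0.03847217,  1.51830473, -0.02697909,
        0.99628208, -0.01999617]), 'qd': array([-0.00049404, -0.00237483, -0.00090563, -0.0041185 ,  0.00049916,
       -0.0003359 ,  0.00060646]), 'tau': array([ 4.19172691e-03, -5.64541018e+01,  1.23065047e+00, -1.93978339e+01,
        1.12754785e-02,  5.20811212e-03, -1.12629743e-05]), 'eef_pos': array([189.93800421, 621.03234729, 230.48707509]), 'tool_rot': array([3.14154259e+00, 1.70176024e-03, 1.27396856e+00]), 'force': array([-0.01033048, -0.59771575, -0.12720897]), 'torque': array([-0.01196108, -0.0203413 , -0.00957349]), 'width': 85.5604172989774}
```

View pics/side0.png

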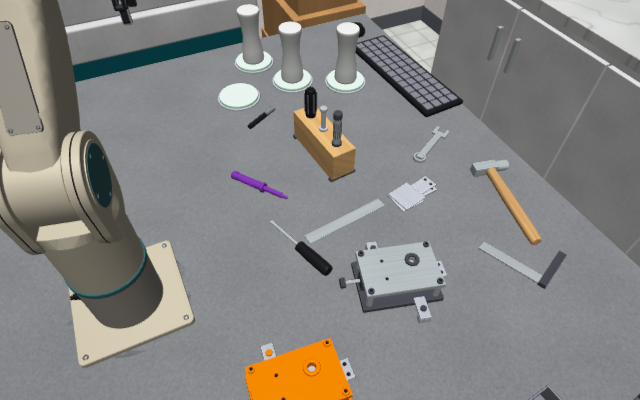

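View pics/top0.png

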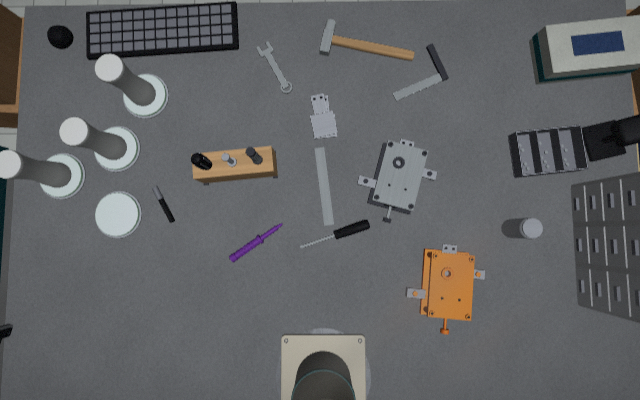

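```bash
python3 - <<'E'
from h import *
im,d=load('side0'); a=cv2.resize(im[75:190,280:370],None,fx=4.5,fy=4.5,interpolation=2)
b=cv2.resize(im[230:330,330:460],None,fx=4.5,fy=4.5,interpolation=2)[:517]
w=np.zeros((520,a.shape[1]+585,3),np.uint8); h=min(520,a.shape[0]); w[:h,:a.shape[1]]=a[:h]; w[:min(450,b.shape[0]),a.shape[1]:a.shape[1]+585]=b[:450]
w=w[:, :]; w=cv2.resize(w,(790,int(520*790/w.shape[1])))
cv2.imwrite('pics/z1.png',w[:,:,::-1])
im,d=load('top0'); a=cv2.resize(im[130:200,180:290],None,fx=3.6,fy=3.6,interpolation=2); b=cv2.resize(im[130:230,350:450],None,fx=3.6,fy=3.6,interpolation=2)
w=np.zeros((360,760,3),np.uint8); w[:a.shape[0],:a.shape[1]]=a; w[:360,400:]=b
cv2.imwrite('pics/z2.png',w[:,:,::-1])
for n in('side','top'):
    im,d=load(n+'0'); P=cloud(n,d); 
    m=(P[...,0]>350)&(P[...,0]<550)&(P[...,1]>80)&(P[...,1]<350)&(d>0)
    for lo,hi in((72,84),(84,92),(92,110),(110,140),(140,168),(168,200)):
        k=m&(P[...,2]>lo)&(P[...,2]<hi); q=P[k]
        if len(q): print(n,lo,hi,len(q),q.min(0).round(),q.max(0).round(),np.median(q,0).round(1))
E
```

```text
side 72 84 1064 [478. 113.  72.] [550. 305.  84.] [506.5 194.   80.5]
side 84 92 103 [496. 121.  84.] [539. 282.  92.] [513.9 206.5  86.9]
side 92 110 146 [496. 142.  92.] [528. 279. 110.] [513.3 211.5 101. ]
side 110 140 276 [495. 141. 110.] [531. 279. 140.] [513.5 213.1 125.1]
side 140 168 246 [496. 140. 140.] [530. 282. 168.] [513.7 256.3 151. ]
side 168 200 53 [513. 142. 168.] [533. 162. 173.] [520.9 150.3 170.9]
top 72 84 1452 [480. 114.  72.] [550. 308.  84.] [510.6 201.7  81.3]
top 84 92 140 [481. 121.  84.] [547. 301.  92.] [513.6 206.4  85.4]
top 92 110 64 [498. 142.  92.] [527. 276. 110.] [514.5 256.5 102.1]
top 110 140 106 [498. 142. 111.] [529. 275. 139.] [513.5 257.5 124.8]
top 140 168 232 [498. 141. 140.] [527. 285. 168.] [514.  260.9 152.6]
top 168 200 71 [513. 142. 168.] [534. 159. 175.] [522.8 150.5 172.2]
```

View pics/z1.png

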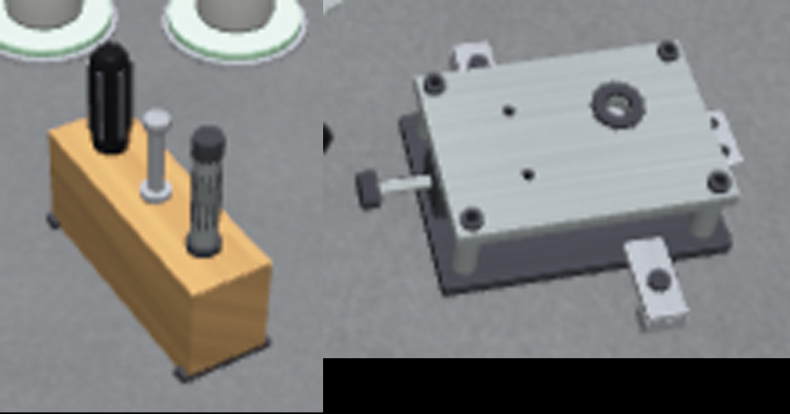

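View pics/z2.png

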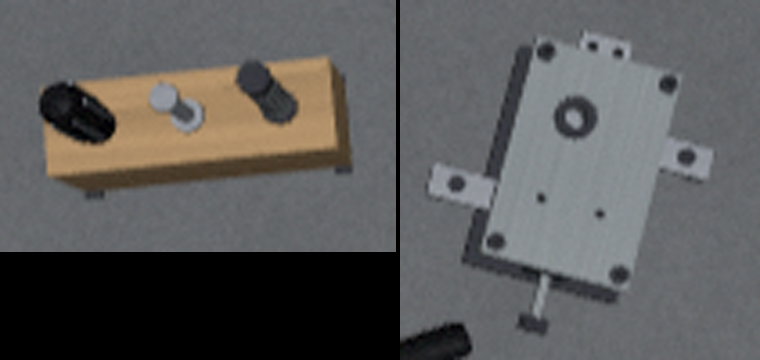

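```bash
python3 - <<'E'
from h import *
from scipy.optimize import least_squares
for n in('side','top'):
    im,d=load(n+'0'); P=cloud(n,d); cp=np.array(cal(n)['xyz'])
    m=(P[...,0]>495)&(P[...,0]<560)&(P[...,1]>120)&(P[...,1]<180)&(d>0)
    print(n)
    for lo,hi,r in((88,96,9),(96,106,9),(106,116,9),(116,126,9),(126,136,9),(136,146,9),(146,154,9),(156,167,10)):
        k=m&(P[...,2]>lo)&(P[...,2]<hi); q=P[k]
        if len(q)<5: continue
        f=lambda c: np.hypot(q[:,0]-c[0],q[:,1]-c[1])-r
        s=least_squares(f,[523,150],loss='soft_l1')
        print(lo,len(q),s.x.round(1),np.abs(s.fun).mean().round(1))
    k=m&(P[...,2]>168.5); print('cap',P[k].mean(0).round(1),k.sum(), P[k].min(0).round(1),P[k].max(0).round(1))
    # stand top
    m=(P[...,0]>440)&(P[...,0]<580)&(P[...,1]>80)&(P[...,1]<340)&(P[...,2]>77)&(P[...,2]<84)
    q=P[m][:,:2].astype(np.float32); print('stand',cv2.minAreaRect(q),np.median(P[m][:,2]))
    # jig
    m=(P[...,0]>350)&(P[...,0]<600)&(P[...,1]<-80)&(P[...,1]>-330)&(P[...,2]>51)&(P[...,2]<60)
    q=P[m][:,:2].astype(np.float32); print('jig',cv2.minAreaRect(q),np.median(P[m][:,2]))
    m=(P[...,0]>350)&(P[...,0]<600)&(P[...,1]<-80)&(P[...,1]>-330)&(P[...,2]>59)&(P[...,2]<66)
    hsv=im.max(-1); dark=m&(hsv<95)
    nn,lab,st,ce=cv2.connectedComponentsWithStats(dark.astype(np.uint8))
    for i in range(1,nn):
        if st[i,4]>8: print(st[i],ce[i],P[lab==i].mean(0).round(1))
E
```

```text
side
88 27 [521.7 151.4] 1.2
96 28 [521.9 152.3] 0.7
106 24 [522.1 151.4] 0.9
116 31 [522.6 151.9] 0.8
126 30 [522.3 152. ] 0.8
136 35 [521.8 152.2] 0.8
146 22 [521.9 152.1] 1.0
156 35 [522.6 152.2] 0.7
cap [521.8 150.3 170.9] 50 [512.6 141.8 168.6] [532.5 161.9 173.4]
stand ((516.4990234375, 210.75094604492188), (62.90955352783203, 191.753662109375), 5.131187438964844) 80.66518197897335
jig ((486.65631103515625, -186.78675842285156), (103.75979614257812, 151.26751708984375), 73.8397216796875) 56.705355499919506
[423 242   6   5  19] [425.31578947 243.89473684] [ 559.7 -165.2   61.1]
[358 251   6   5  20] [360.5  253.05] [ 433.  -130.2   62.3]
[405 254  14  12  87] [411.32183908 259.24137931] [ 514.5 -184.3   62.1]
[437 278   6   6  24] [439.625      280.45833333] [ 536.7 -246.1   61.7]
[369 289   5   5  23] [371.         291.17391304] [ 410.3 -211.3   61.9]
top
88 20 [522.9 150.6] 1.3
96 9 [524.1 151.1] 0.3
106 10 [524.1 151.4] 0.1
116 10 [524.2 151.3] 0.3
126 10 [523.9 151. ] 0.3
136 9 [524.1 150.8] 0.1
146 5 [524.1 151.2] 0.1
156 12 [524.2 151.4] 0.3
cap [523.5 150.8 172. ] 70 [513.5 141.7 168.9] [533.7 159.1 175. ]
stand ((518.5715942382812, 210.88742065429688), (60.80302810668945, 190.31735229492188), 5.471983432769775) 81.33273279140326
jig ((489.05523681640625, -187.41439819335938), (100.38062286376953, 150.1732177734375), 74.3779525756836) 57.24980264219016
[388 142   5   4  16] [389.9375 143.6875] [ 562.8 -164.1   62.1]
[422 151   5   5  17] [424.11764706 152.70588235] [ 540.3 -245.1   62. ]
[393 157  12  11  68] [398.16176471 162.29411765] [ 517.3 -182.6   62.8]
[374 195   5   4  15] [376.  196.4] [ 435.9 -128.5   62.5]
[408 204   6   5  19] [410.57894737 205.73684211] [ 413.4 -209.6   62.4]
```

arm_command:
  rot:
    - [0,0,-5]
    - [0,0,-6]
    - [0,0,-6]
    - [0,0,-6]
    - [0,0,-6]
  slide:
    - [20,-25,0]
    - [22,-30,0]
    - [22,-32,0]
    - [22,-32,0]
    - [22,-32,0]
  gripper: [85,85,85,85,85]

```text
clock: 0.52
eef_pos: [290.0, 472.3, 227.1]
tool_rot: [-3.134, 0.002, 0.766]
force: [1.5, 0.1, 0.3]
width: 84.9
```

arm_command:
  rot:
    - [0,0,-6]
    - [0,0,-6]
    - [0,0,-6]
    - [0,0,-6]
    - [0,0,-6]
  slide:
    - [22,-31,0]
    - [22,-31,0]
    - [22,-31,0]
    - [22,-31,0]
    - [22,-31,0]
  gripper: [85,85,85,85,85]

```text
clock: 0.93
eef_pos: [402.3, 308.1, 226.2]
tool_rot: [-3.134, 0.004, 0.217]
force: [-0.1, 0.7, 0.1]
width: 85.2
```

arm_command:
  rot:
    - [0,0,-3]
    - [0,0,-3]
    - [0,0,-2]
    - [0,0,0]
    - [0,0,0]
  slide:
    - [24,-32,0]
    - [24,-32,0]
    - [24,-32,0]
    - [24,-32,0]
    - [10,-20,0]
  gripper: [75,60,50,45,45]

```text
clock: 1.35
eef_pos: [512.8, 149.0, 225.7]
tool_rot: [-3.137, 0.004, 0.062]
force: [0.2, 0.2, 0.1]
width: 45.2
```

```bash
python3 - <<'E'
from h import *
s=telemetry.read_state()
for k in s: print(k,np.round(s[k],3))
E
```

```text
clock 1.35
qpos [-0.591  0.495  0.383  1.853 -0.248  0.843 -0.02 ]
qd [ 0.525  0.055 -0.034 -0.085 -0.027  0.073  0.488]
tau [ -3.185 -44.36    3.794 -15.947  -0.122   0.139  -0.285]
eef_pos [512.837 148.957 225.72 ]
tool_rot [-3.137  0.004  0.062]
force [0.171 0.166 0.132]
torque [ 0.016 -0.05  -0.064]
width 45.16
```

arm_command:
  rot:
    - [-0.26,-0.23,1.8]
    - [0,0,0]
    - [0,0,0]
  slide:
    - [10,2.5,-10]
    - [0,0,-10]
    - [0,0,0]
  gripper: [45,45,45]

```text
clock: 1.6
eef_pos: [526.1, 142.1, 204.9]
tool_rot: [3.137, -0.001, 0.081]
force: [-0.6, 0.1, -0.8]
width: 44.8
```

```bash
python3 - <<'E'
from h import *
cap('side','side1');cap('top','top1')
s=telemetry.read_state()
print(s['clock'],s['eef_pos'],s['tool_rot'],s['qpos'])
a=load('side1')[0][30:190,250:420]; b=load('top1')[0][80:220,180:340]
a=cv2.resize(a,(400,376));b=cv2.resize(b,(400,350))
w=np.zeros((380,800,3),np.uint8); w[:376,:400]=a;w[:350,400:]=b
cv2.imwrite('pics/z3.png',w[:,:,::-1])
E
```

```text
1.7 [526.44168966 143.77190432 206.14430807] [ 3.13857223e+00 -3.12561697e-03  8.29190902e-02] [-0.56608081  0.53357101  0.36926986  1.84853817 -0.25307988  0.80305764
  0.01572941]
```

View pics/z3.png

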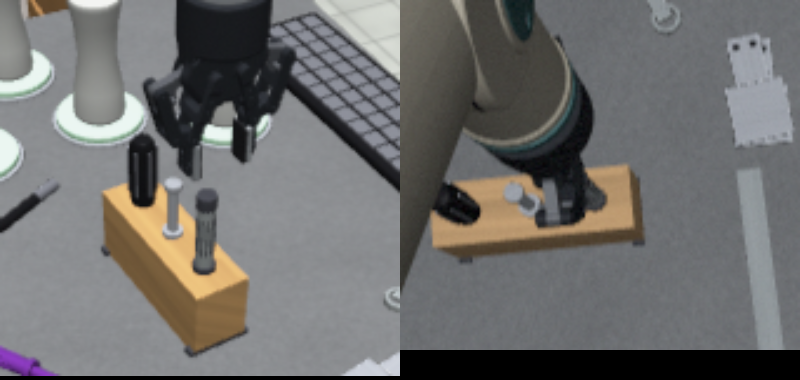

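arm_command:
  rot:
    - [0.15,0.2,0.5]
    - [0,0,0]
    - [0,0,0]
    - [0,0,0]
  slide:
    - [-3.4,7.7,0]
    - [0,0,0]
    - [0,0,0]
    - [0,0,0]
  gripper: [45,45,45,45]

```text
clock: 2.03
eef_pos: [520.1, 156.9, 206.9]
tool_rot: [-3.139, 0.002, 0.099]
force: [-0.5, 0.4, 0.5]
width: 45.2
```

```bash
python3 - <<'E'
from h import *
s=telemetry.read_state()
print(s['clock'],s['eef_pos'],s['tool_rot'],s['qd'])
E
```

```text
2.0333 [520.11543956 156.88155423 206.86080766] [-3.13884903e+00  1.67310538e-03  9.91299527e-02] [-0.01784985 -0.00811205 -0.00414537  0.00249933  0.007166    0.00128852
 -0.00480135]
```

arm_command:
  rot:
    - [-0.1,-0.06,-0.2]
    - [0,0,0]
    - [0,0,0]
  slide:
    - [1.7,-3.2,0]
    - [0,0,0]
    - [0,0,0]
  gripper: [45,45,45]

```text
clock: 2.28
eef_pos: [521.6, 154.7, 207.5]
tool_rot: [-3.14, -0.0, 0.098]
force: [1.4, 0.0, -0.5]
width: 45.3
```

```bash
cat > st.py <<'E'
from h import *
s=telemetry.read_state()
print(s['clock'],s['eef_pos'].round(2),s['tool_rot'].round(4),s['force'].round(2),s['torque'].round(2),s['width'].round(2),np.abs(s['qd']).max().round(3))
E
python3 st.py
```

```text
Traceback (most recent call last):
  File "st.py", line 3, in <module>
    print(s['clock'],s['eef_pos'].round(2),s['tool_rot'].round(4),s['force'].round(2),s['torque'].round(2),s['width'].round(2),np.abs(s['qd']).max().round(3))
                                                                                                           ^^^^^^^^^^^^^^^^
AttributeError: 'float' object has no attribute 'round'
```

```bash
sed -i "s/s\['width'\].round(2)/round(s['width'],2)/" st.py; python3 st.py
```

```text
2.2833 [521.63 154.74 207.54] [-3.1402e+00 -2.0000e-04  9.7600e-02] [ 1.35  0.03 -0.47] [-0.   -0.    0.01] 45.29 0.006
```

arm_command:
  rot:
    - [0,0,-0.1]
    - [0,0,-0.1]
    - [0,0,0]
    - [0,0,0]
  slide:
    - [0.5,-1,-6]
    - [0.5,-1,-8]
    - [0,0,-6]
    - [0,0,0]
  gripper: [45,45,45,45]

```text
clock: 2.62
eef_pos: [523.0, 152.1, 185.8]
tool_rot: [-3.14, -0.001, 0.093]
force: [0.3, 0.1, -0.9]
width: 44.9
```

```bash
python3 st.py
```

```text
2.6167 [522.97 152.05 185.77] [-3.1403e+00 -1.0000e-03  9.2900e-02] [ 0.25  0.06 -0.86] [0.03 0.02 0.  ] 44.93 0.006
```

arm_command:
  rot:
    - [0,0,0]
    - [0,0,0]
    - [0,0,0]
    - [0,0,0]
    - [0,0,0]
  slide:
    - [0,-0.3,-12]
    - [0,0,-14]
    - [0,0,-14]
    - [0,0,-12]
    - [0,0,-6]
  gripper: [45,45,45,45,45]

```text
clock: 3.03
eef_pos: [523.7, 151.1, 125.0]
tool_rot: [-3.14, -0.002, 0.092]
force: [-0.4, -0.1, 0.1]
width: 45.0
```

arm_command:
  rot:
    - [0,0,0]
    - [0,0,0]
  slide:
    - [0,0,-3]
    - [0,0,0]
  gripper: [45,45]

```text
clock: 3.2
eef_pos: [522.7, 150.6, 120.2]
tool_rot: [-3.141, 0.001, 0.091]
force: [-0.7, -0.4, -0.4]
width: 44.8
```

```bash
python3 - <<'E'
from h import *
cap('side','side2')
a=load('side2')[0][50:200,250:450]
cv2.imwrite('pics/z4.png',cv2.resize(a,(800,600))[:,:,::-1])
E
python3 st.py
```

```text
3.25 [522.92 150.66 120.59] [-3.141e+00  5.000e-04  9.120e-02] [-0.03 -0.54  0.23] [-0.    0.01 -0.01] 44.92 0.015
```

View pics/z4.png

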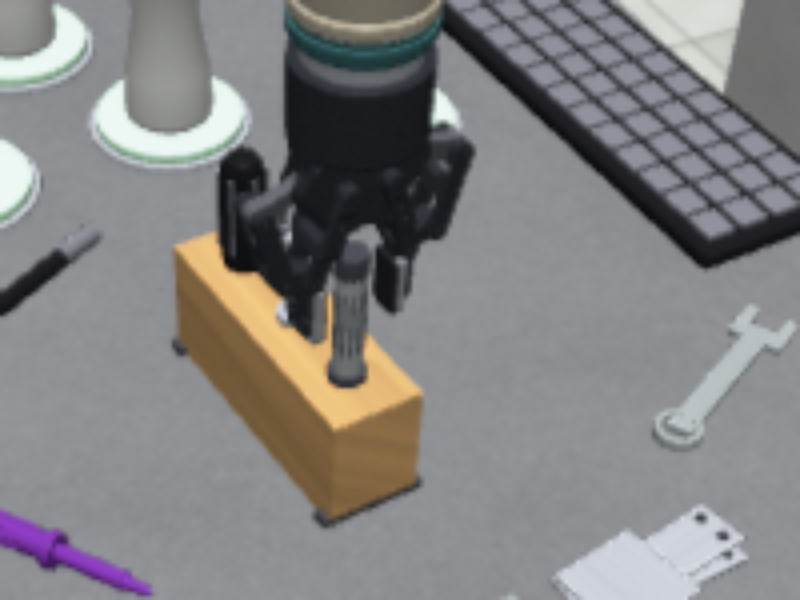

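arm_command:
  rot:
    - [0,0,0.1]
    - [0,0,0]
    - [0,0,0]
  slide:
    - [0,0.4,-5]
    - [0,0,-2]
    - [0,0,0]
  gripper: [45,45,38]

```text
clock: 3.5
eef_pos: [524.2, 151.4, 114.5]
tool_rot: [-3.14, -0.003, 0.093]
force: [-0.1, -0.6, -0.8]
width: 38.5
```

arm_command:
  rot:
    - [0,0,0]
    - [0,0,0]
    - [0,0,0]
    - [0,0,0]
    - [0,0,0]
  slide:
    - [0,0,0]
    - [0,0,0]
    - [0,0,0]
    - [0,0,0]
    - [0,0,0]
  gripper: [32,26,22,18,12]

```text
clock: 3.92
eef_pos: [524.6, 151.7, 115.5]
tool_rot: [-3.14, -0.004, 0.093]
force: [0.7, -0.0, -1.7]
width: 16.7
```

arm_command:
  rot:
    - [0,0,0]
    - [0,0,0]
    - [0,0,0]
    - [0,0,0]
  slide:
    - [0,0,0]
    - [0,0,0]
    - [0,0,0]
    - [0,0,0]
  gripper: [5,5,5,5]

```text
clock: 4.25
eef_pos: [524.6, 151.6, 115.5]
tool_rot: [-3.14, -0.004, 0.093]
force: [-0.1, 0.7, -0.8]
width: 16.6
```

```bash
python3 st.py
```

```text
4.25 [524.61 151.64 115.52] [-3.1398 -0.0042  0.0932] [-0.09  0.7  -0.81] [-0.06  0.07  0.  ] 16.59 0.002
```

arm_command:
  rot:
    - [0,0,0]
    - [0,0,0]
    - [0,0,0]
    - [0,0,0]
    - [0,0,0]
  slide:
    - [0,0,4]
    - [0,0,8]
    - [0,0,12]
    - [0,0,14]
    - [0,0,14]
  gripper: [5,5,5,5,5]

```text
clock: 4.67
eef_pos: [521.6, 150.8, 167.7]
tool_rot: [3.141, 0.004, 0.093]
force: [0.7, 0.3, -2.5]
width: 16.5
```

```bash
python3 st.py
```

```text
4.6667 [521.61 150.79 167.68] [3.1414 0.0037 0.0929] [ 0.67  0.28 -2.48] [ 0.05  0.01 -0.06] 16.51 0.405
```

arm_command:
  rot:
    - [0,0,0]
    - [0,0,0]
    - [0,0,0]
    - [0,0,0]
    - [0,0,0]
  slide:
    - [1,0,8]
    - [0,0,12]
    - [0,0,12]
    - [0,0,8]
    - [0,0,0]
  gripper: [5,5,5,5,5]

```text
clock: 5.08
eef_pos: [524.2, 150.9, 214.3]
tool_rot: [-3.14, -0.002, 0.093]
force: [-0.5, 0.5, -1.8]
width: 16.6
```

```bash
python3 - <<'E'
from h import *
cap('side','side3')
a=load('side3')[0][30:180,250:450]
cv2.imwrite('pics/z5.png',cv2.resize(a,(800,600))[:,:,::-1])
E
python3 st.py
```

```text
5.1333 [523.81 150.91 213.57] [-3.1406e+00 -1.1000e-03  9.2800e-02] [ 0.37 -0.4  -1.52] [ 0.03 -0.01  0.01] 16.84 0.023
```

View pics/z5.png

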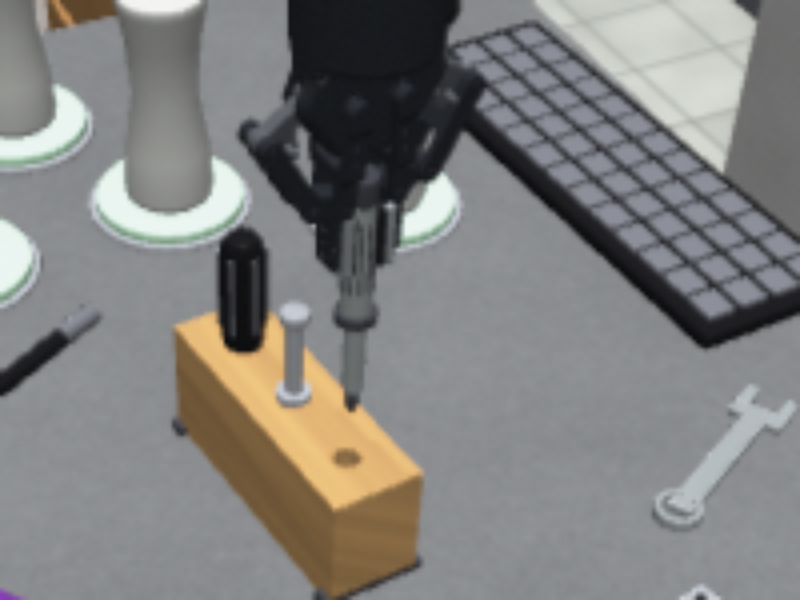

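arm_command:
  rot:
    - [0,0,0]
    - [0,0,0]
    - [0,0,0]
    - [0,0,0]
    - [0,0,0]
  slide:
    - [0,-10,0]
    - [0,-20,0]
    - [0,-28,0]
    - [0,-30,0]
    - [0,-30,0]
  gripper: [5,5,5,5,5]

```text
clock: 5.55
eef_pos: [520.8, 35.9, 209.8]
tool_rot: [-3.137, 0.004, 0.109]
force: [0.7, 0.1, -1.9]
width: 16.3
```

arm_command:
  rot:
    - [0,0,0]
    - [0,0,0]
    - [0,0,0]
    - [0,0,0]
    - [0,0,0]
  slide:
    - [0,-30,0]
    - [0,-30,0]
    - [0,-28,0]
    - [0,-24,0]
    - [0,-16,0]
  gripper: [5,5,5,5,5]

```text
clock: 5.97
eef_pos: [514.8, -106.0, 205.7]
tool_rot: [-3.14, 0.014, 0.103]
force: [0.2, -0.4, -1.7]
width: 16.6
```

```bash
python3 st.py
```

```text
5.9667 [ 514.84 -106.    205.73] [-3.1403  0.0136  0.1025] [ 0.24 -0.4  -1.72] [-0.06 -0.07  0.02] 16.63 0.413
```

arm_command:
  rot:
    - [0,-0.2,-0.1]
    - [0,-0.2,-0.1]
    - [0,0,0]
    - [0,0,0]
    - [0,0,0]
  slide:
    - [0,-18,0]
    - [0,-18,0]
    - [0,-14,0]
    - [0,-6,0]
    - [0,0,0]
  gripper: [5,5,5,5,5]

```text
clock: 6.38
eef_pos: [508.3, -174.5, 201.7]
tool_rot: [3.14, 0.015, 0.086]
force: [-0.2, 0.6, -2.3]
width: 16.7
```

```bash
python3 st.py
```

```text
6.3833 [ 508.32 -174.54  201.72] [3.1397 0.0155 0.0863] [-0.23  0.62 -2.31] [-0.02  0.01 -0.01] 16.67 0.021
```

arm_command:
  rot:
    - [0.05,-0.4,0.2]
    - [0,-0.1,0]
    - [0,0,0]
    - [0,0,0]
  slide:
    - [4,-5,0]
    - [1,-1,0]
    - [0,0,0]
    - [0,0,0]
  gripper: [5,5,5,5]

```text
clock: 6.72
eef_pos: [512.9, -178.7, 200.3]
tool_rot: [-3.141, 0.008, 0.092]
force: [0.1, 0.6, -2.2]
width: 16.6
```

```bash
python3 - <<'E'
from h import *
cap('side','side4');cap('top','top4')
a=load('side4')[0][180:300,340:480]; b=load('top4')[0][110:230,340:480]
w=np.hstack([cv2.resize(a,(400,343)),cv2.resize(b,(400,343))])
cv2.imwrite('pics/z6.png',w[:,:,::-1])
E
python3 st.py
```

```text
6.8167 [ 512.96 -178.46  200.35] [-3.1405  0.0085  0.0925] [-0.37 -0.2  -2.01] [ 0.01 -0.03  0.03] 16.62 0.003
```

View pics/z6.png

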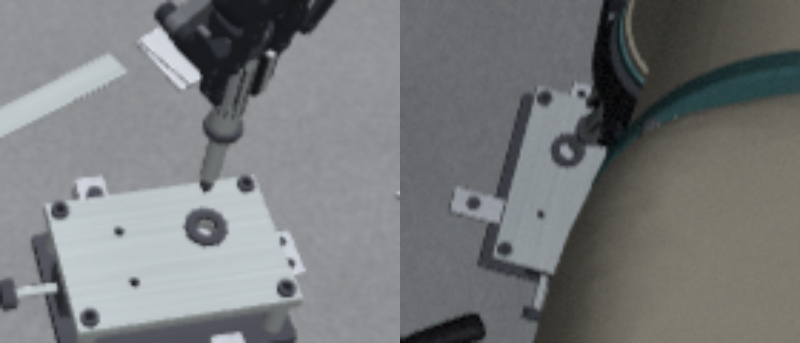

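```bash
cat > ax.py <<'E'
from h import *
from scipy.optimize import least_squares
def axis(n,tag,bands,c0,off=30):
    im,d=load(tag); P=cloud(n,d)
    m=(np.abs(P[...,0]-c0[0])<off)&(np.abs(P[...,1]-c0[1])<off)&(d>0)
    for lo,hi,r in bands:
        k=m&(P[...,2]>lo)&(P[...,2]<hi); q=P[k]
        if len(q)<5: print(lo,'few',len(q)); continue
        f=lambda c: np.hypot(q[:,0]-c[0],q[:,1]-c[1])-r
        s=least_squares(f,c0,loss='soft_l1')
        print(n,lo,hi,len(q),s.x.round(1),np.abs(s.fun).mean().round(2))
if __name__=='__main__':
    for n in('side','top'):
        axis(n,n+'4',[(103,111,4),(117,127,6),(127,137,6),(137,147,6),(147,157,6),(175,185,9),(185,195,9)],(513,-178),20)
E
python3 ax.py
```

```text
side 103 111 8 [ 511.  -177.8] 0.34
side 117 127 20 [ 511.2 -178.4] 0.5
side 127 137 24 [ 511.1 -178.4] 0.41
side 137 147 25 [ 511.7 -178. ] 0.49
side 147 157 22 [ 511.5 -178.1] 0.59
side 175 185 41 [ 511.6 -177.9] 0.55
side 185 195 32 [ 511.8 -178.3] 0.65
103 few 4
117 few 3
top 127 137 8 [ 513.3 -179.1] 0.19
top 137 147 6 [ 513.6 -178.7] 0.16
147 few 1
top 175 185 12 [ 513.7 -178.4] 0.61
top 185 195 6 [ 514.  -178.6] 0.2
```

```bash
cat > bush.py <<'E'
from h import *
from scipy.optimize import minimize
t=np.linspace(0,2*np.pi,60,endpoint=False)
def ren(n,c,S=8,win=None):
    u0,v0,w,h=win; pts=[]
    for z in (56,62):
        p=np.stack([c[0]+14.5*np.cos(t),c[1]+14.5*np.sin(t),np.full(60,z)],-1); pts.append(proj(n,p))
    pts=np.vstack(pts); m=np.zeros((h*S,w*S),np.uint8)
    q=((pts-[u0,v0]+.5)*S*16).round().astype(np.int32)
    cv2.fillPoly(m,[cv2.convexHull(q.reshape(-1,1,2))],255,shift=4)
    p=np.stack([c[0]+7*np.cos(t),c[1]+7*np.sin(t),np.full(60,62)],-1); q=((proj(n,p)-[u0,v0]+.5)*S*16).round().astype(np.int32)
    b=np.zeros_like(m); cv2.fillPoly(b,[q.reshape(-1,1,2)],255,shift=4)
    return [cv2.resize(x,(w,h),interpolation=cv2.INTER_AREA)/255. for x in(m,b)]
for n,win in(('side',(400,248,24,22)),('top',(386,151,24,23))):
    g=load(n+'0')[0].astype(float).mean(-1); u0,v0,w,h=win; I=g[v0:v0+h,u0:u0+w]
    def cost(c,full=False):
        m,b=ren(n,c,win=win); A=np.stack([np.ones(m.size),m.ravel(),b.ravel()],1)
        wgt=np.ones(m.size); wgt[(b.ravel()>.0)]=0.3
        x,_,_,_=np.linalg.lstsq(A*wgt[:,None],I.ravel()*wgt,rcond=None); r=(A@x-I.ravel())*wgt
        return (r**2).mean() if not full else (x,(r**2).mean()**.5)
    s=min((minimize(cost,[516+a,-183.5+b],method='Nelder-Mead',options=dict(initial_simplex=[[516+a,-183.5+b],[518+a,-183.5+b],[516+a,-181.5+b]])) for a in(-2,1) for b in(-1,1)),key=lambda s:s.fun)
    print(n,s.x.round(2),cost(s.x,True))
E
python3 bush.py
```

```text
side [ 516.81 -182.4 ] (array([188.88154009, -97.97843378,  13.59902772]), np.float64(12.473017508880588))
top [ 518.55 -183.41] (array([141.55452884, -75.61543815,  50.36082182]), np.float64(6.339843229243571))
```

arm_command:
  rot:
    - [0,-0.4,0]
    - [0,-0.1,0]
    - [0,0,0]
    - [0,0,0]
  slide:
    - [3.5,-3.5,-5]
    - [1,-1,-5]
    - [0,0,0]
    - [0,0,0]
  gripper: [5,5,5,5]

```text
clock: 7.15
eef_pos: [518.5, -181.6, 189.4]
tool_rot: [-3.141, -0.002, 0.095]
force: [-0.2, 0.6, -0.9]
width: 16.8
```

```bash
python3 st.py
```

```text
7.15 [ 518.47 -181.63  189.36] [-3.1409e+00 -1.6000e-03  9.5400e-02] [-0.19  0.58 -0.85] [-0.   -0.03 -0.03] 16.81 0.013
```

arm_command:
  rot:
    - [0,0.05,0]
    - [0,0,0]
    - [0,0,0]
    - [0,0,0]
  slide:
    - [-0.4,-1.2,-6]
    - [0,0,-6]
    - [0,0,-3]
    - [0,0,0]
  gripper: [5,5,5,5]

```text
clock: 7.48
eef_pos: [517.7, -182.8, 172.5]
tool_rot: [-3.14, 0.0, 0.096]
force: [-0.6, 0.2, -2.0]
width: 16.5
```

```bash
python3 - <<'E'
from ax import *
cap('side','side5');cap('top','top5')
a=load('side5')[0][180:300,340:480]; b=load('top5')[0][110:230,340:480]
w=np.hstack([cv2.resize(a,(400,343)),cv2.resize(b,(400,343))])
cv2.imwrite('pics/z7.png',w[:,:,::-1])
s=telemetry.read_state(); z0=s['eef_pos'][2]-35.5
for n in('side','top'):
    axis(n,n+'5',[(z0+a,z0+b,r) for a,b,r in((-47,-37,6),(-37,-27,6),(-27,-17,6),(-17,-7,6),(10,20,9),(20,30,9))],(517,-183),20)
E
python3 st.py
```

```text
side 90.56072945886277 100.56072945886277 20 [ 516.9 -182.1] 0.4
side 100.56072945886277 110.56072945886277 23 [ 516.7 -182. ] 0.49
side 110.56072945886277 120.56072945886277 19 [ 516.7 -182.2] 0.46
side 120.56072945886277 130.56072945886277 21 [ 516.6 -182. ] 0.55
side 147.56072945886277 157.56072945886277 37 [ 516.7 -182.2] 0.48
side 157.56072945886277 167.56072945886277 30 [ 516.7 -182.1] 0.61
90.56072945886277 few 4
top 100.56072945886277 110.56072945886277 6 [ 518.6 -183.1] 0.23
top 110.56072945886277 120.56072945886277 5 [ 518.7 -183.3] 0.25
120.56072945886277 few 0
top 147.56072945886277 157.56072945886277 13 [ 519.1 -182.5] 0.62
top 157.56072945886277 167.56072945886277 5 [ 519.7 -182.7] 0.33
7.5833 [ 518.08 -182.9   173.06] [-3.1408e+00 -7.0000e-04  9.5600e-02] [ 0.09  0.5  -2.31] [-0.03 -0.01  0.04] 16.63 0.011
```

View pics/z7.png

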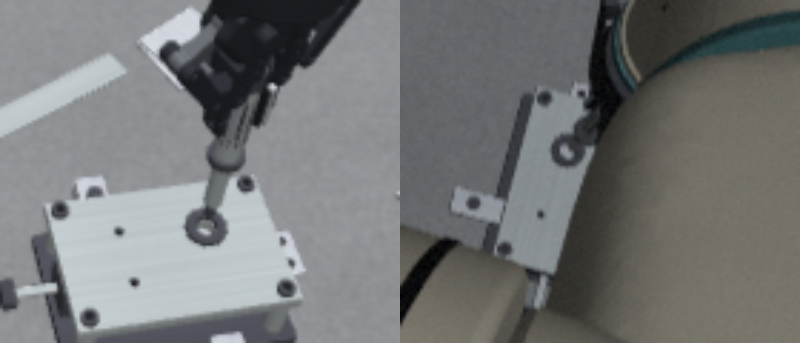

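arm_command:
  rot:
    - [0,0,0]
    - [0,0,0]
    - [0,0,0]
    - [0,0,0]
  slide:
    - [0,-0.2,-4]
    - [0,0,-4]
    - [0,0,-4]
    - [0,0,0]
  gripper: [5,5,5,5]

```text
clock: 7.92
eef_pos: [518.6, -183.2, 160.5]
tool_rot: [-3.141, -0.002, 0.096]
force: [-0.1, -0.5, -1.5]
width: 16.8
```

```bash
python3 st.py
```

```text
7.9167 [ 518.57 -183.25  160.48] [-3.1414e+00 -2.1000e-03  9.5700e-02] [-0.07 -0.48 -1.53] [-0.    0.05 -0.  ] 16.81 0.003
```

arm_command:
  rot:
    - [0,0.05,0]
    - [0,0,0]
    - [0,0,0]
    - [0,0,0]
  slide:
    - [-0.4,0.1,-3]
    - [0,0,-3]
    - [0,0,-2]
    - [0,0,0]
  gripper: [5,5,5,5]

```text
clock: 8.25
eef_pos: [518.1, -183.1, 151.4]
tool_rot: [-3.141, -0.001, 0.096]
force: [0.1, 0.4, -2.8]
width: 16.5
```

```bash
python3 st.py
```

```text
8.25 [ 518.11 -183.11  151.45] [-3.1412e+00 -1.0000e-03  9.5700e-02] [ 0.11  0.38 -2.77] [ 0.02  0.01 -0.04] 16.51 0.003
```

Well centred. Next the sleeve enters the bore.

arm_command:
  rot:
    - [0,0,0]
    - [0,0,0]
    - [0,0,0]
    - [0,0,0]
  slide:
    - [0,0,-2]
    - [0,0,-2]
    - [0,0,-1.5]
    - [0,0,0]
  gripper: [5,5,5,5]

```text
clock: 8.58
eef_pos: [518.2, -183.1, 145.4]
tool_rot: [-3.141, -0.001, 0.096]
force: [0.4, -0.6, -0.6]
width: 16.7
```

```bash
python3 st.py
```

```text
8.5833 [ 518.18 -183.13  145.4 ] [-3.1412e+00 -1.1000e-03  9.5700e-02] [ 0.39 -0.61 -0.63] [-0.   -0.01  0.03] 16.67 0.002
```

arm_command:
  rot:
    - [0,0,0]
    - [0,0,0]
    - [0,0,0]
  slide:
    - [0,0,-1.5]
    - [0,0,-1.5]
    - [0,0,0]
  gripper: [5,5,5]

```text
clock: 8.83
eef_pos: [518.3, -183.2, 142.2]
tool_rot: [-3.141, -0.001, 0.096]
force: [0.2, -0.5, -2.0]
width: 16.7
```

arm_command:
  rot:
    - [0,0,0]
    - [0,0,0]
  slide:
    - [0,0,-1.5]
    - [0,0,0]
  gripper: [5,5]

```text
clock: 9.0
eef_pos: [518.4, -183.2, 140.6]
tool_rot: [-3.141, -0.002, 0.096]
force: [0.0, -0.7, -1.8]
width: 16.4
```

arm_command:
  rot:
    - [0,0,0]
    - [0,0,0]
  slide:
    - [0,0,-1.5]
    - [0,0,0]
  gripper: [5,5]

```text
clock: 9.17
eef_pos: [518.4, -183.2, 139.0]
tool_rot: [-3.141, -0.002, 0.096]
force: [-0.6, -0.1, -1.8]
width: 16.5
```

arm_command:
  rot:
    - [0,0,0]
    - [0,0,0]
  slide:
    - [0,0,-1]
    - [0,0,0]
  gripper: [5,5]

```text
clock: 9.33
eef_pos: [518.4, -183.2, 137.9]
tool_rot: [-3.141, -0.002, 0.096]
force: [0.6, -0.6, -1.5]
width: 16.5
```

arm_command:
  rot:
    - [0,0.03,0]
    - [0,0,0]
    - [0,0,0]
  slide:
    - [-0.2,0,-1]
    - [0,0,-1]
    - [0,0,0]
  gripper: [5,5,5]

```text
clock: 9.58
eef_pos: [518.3, -183.3, 135.7]
tool_rot: [-3.141, -0.001, 0.096]
force: [0.4, -0.4, -1.7]
width: 16.4
```

arm_command:
  rot:
    - [0,0,0]
    - [0,0,0]
    - [0,0,0]
  slide:
    - [0,0,-1]
    - [0,0,-0.7]
    - [0,0,0]
  gripper: [5,5,5]

```text
clock: 9.83
eef_pos: [518.3, -183.3, 133.8]
tool_rot: [-3.142, -0.001, 0.096]
force: [0.5, -0.1, -2.0]
width: 16.8
```

```bash
python3 st.py
```

```text
9.8333 [ 518.3  -183.29  133.85] [-3.1415e+00 -1.3000e-03  9.5700e-02] [ 0.54 -0.07 -2.03] [-0.06 -0.01 -0.05] 16.77 0.002
```

arm_command:
  rot:
    - [0,0,0]
    - [0,0,0]
    - [0,0,0]
  slide:
    - [-0.1,0.1,-1]
    - [0,0,-0.7]
    - [0,0,0]
  gripper: [5,5,5]

```text
clock: 10.08
eef_pos: [518.2, -183.1, 131.9]
tool_rot: [-3.142, -0.001, 0.096]
force: [0.3, 0.4, -0.9]
width: 16.6
```

arm_command:
  rot:
    - [0,0,0]
    - [0,0,0]
    - [0,0,0]
  slide:
    - [0,0,-1]
    - [0,0,-0.7]
    - [0,0,0]
  gripper: [5,5,5]

```text
clock: 10.33
eef_pos: [518.4, -183.3, 130.5]
tool_rot: [3.142, -0.002, 0.096]
force: [-0.2, 0.1, 1.0]
width: 16.9
```

```bash
python3 st.py
```

```text
10.3333 [ 518.38 -183.26  130.55] [ 3.1416e+00 -1.8000e-03  9.5700e-02] [-0.24  0.08  1.03] [0.07 0.19 0.05] 16.86 0.006
```

arm_command:
  rot:
    - [0,0,0]
    - [0,0,0]
  slide:
    - [-0.1,0,-0.8]
    - [0,0,0]
  gripper: [5,5]

```text
clock: 10.5
eef_pos: [518.3, -183.3, 130.1]
tool_rot: [3.142, -0.002, 0.096]
force: [-0.6, 0.5, 0.8]
width: 16.6
```

arm_command:
  rot:
    - [0,0,0]
    - [0,0,0]
  slide:
    - [0,0,-0.8]
    - [0,0,0]
  gripper: [5,5]

```text
clock: 10.67
eef_pos: [518.3, -183.3, 129.4]
tool_rot: [-3.142, -0.002, 0.096]
force: [-0.3, 0.2, 0.7]
width: 16.6
```

```bash
python3 st.py
```

```text
10.6667 [ 518.33 -183.32  129.42] [-3.1415e+00 -2.3000e-03  9.5600e-02] [-0.31  0.22  0.72] [ 0.1   0.17 -0.01] 16.57 0.006
```

arm_command:
  rot:
    - [0,0,0]
    - [0,0,0]
  slide:
    - [0,0,-0.9]
    - [0,0,0]
  gripper: [5,5]

```text
clock: 10.83
eef_pos: [518.4, -183.4, 128.6]
tool_rot: [-3.142, -0.002, 0.096]
force: [-0.5, 0.2, 2.9]
width: 16.8
```

arm_command:
  rot:
    - [0,0,0]
    - [0,0,0]
  slide:
    - [0,0,-0.9]
    - [0,0,0]
  gripper: [5,5]

```text
clock: 11.0
eef_pos: [518.4, -183.4, 127.9]
tool_rot: [-3.142, -0.003, 0.096]
force: [-0.9, 0.7, 2.5]
width: 16.4
```

```bash
python3 st.py
```

```text
11.0 [ 518.4  -183.36  127.92] [-3.1415e+00 -2.6000e-03  9.5600e-02] [-0.87  0.65  2.53] [ 0.12  0.31 -0.04] 16.4 0.007
```

arm_command:
  rot:
    - [0,0,0]
    - [0,0,0]
  slide:
    - [-0.1,0.1,-0.9]
    - [0,0,0]
  gripper: [5,5]

```text
clock: 11.17
eef_pos: [518.4, -183.3, 127.3]
tool_rot: [-3.142, -0.003, 0.096]
force: [-0.2, 0.6, 4.5]
width: 17.1
```

arm_command:
  rot:
    - [0,0,0]
    - [0,0,0]
  slide:
    - [0,0,-0.7]
    - [0,0,0]
  gripper: [5,5]

```text
clock: 11.33
eef_pos: [518.4, -183.4, 126.8]
tool_rot: [-3.142, -0.003, 0.095]
force: [-1.6, 0.6, 4.4]
width: 16.6
```

```bash
python3 st.py
```

```text
11.3333 [ 518.38 -183.39  126.84] [-3.1415 -0.0032  0.0954] [-1.57  0.64  4.37] [0.14 0.37 0.03] 16.57 0.005
```

arm_command:
  rot:
    - [0,0.05,0]
    - [0,0,0]
  slide:
    - [0,0,-0.9]
    - [0,0,0]
  gripper: [5,5]

```text
clock: 11.5
eef_pos: [518.5, -183.4, 126.3]
tool_rot: [-3.141, -0.003, 0.095]
force: [-1.3, 0.8, 4.9]
width: 16.5
```

```bash
python3 st.py
```

```text
11.5 [ 518.47 -183.42  126.32] [-3.1414e+00 -2.6000e-03  9.5300e-02] [-1.33  0.77  4.92] [0.14 0.45 0.01] 16.53 0.006
```

arm_command:
  rot:
    - [0,0,0]
  slide:
    - [0,0,-0.7]
  gripper: [5]

```text
clock: 11.58
eef_pos: [518.5, -183.4, 125.9]
tool_rot: [-3.141, -0.003, 0.095]
force: [-1.4, 1.1, 6.7]
width: 16.5
```

arm_command:
  rot:
    - [0,0,0]
  slide:
    - [0,0,-0.7]
  gripper: [5]

```text
clock: 11.67
eef_pos: [518.5, -183.5, 125.5]
tool_rot: [-3.141, -0.003, 0.095]
force: [-3.1, 0.1, 6.8]
width: 16.7
```

arm_command:
  rot:
    - [0,0,0]
  slide:
    - [0,0,-0.7]
  gripper: [5]

```text
clock: 11.75
eef_pos: [518.5, -183.5, 125.1]
tool_rot: [-3.141, -0.003, 0.095]
force: [-2.3, 0.2, 5.6]
width: 16.4
```

arm_command:
  rot:
    - [0,0,0]
  slide:
    - [-0.3,0,-0.6]
  gripper: [5]

```text
clock: 11.83
eef_pos: [518.4, -183.5, 124.8]
tool_rot: [-3.141, -0.004, 0.095]
force: [-0.4, 0.9, 5.6]
width: 16.9
```

```bash
python3 st.py
```

```text
11.8333 [ 518.39 -183.47  124.76] [-3.1412 -0.0035  0.0953] [-0.39  0.93  5.62] [ 0.23  0.31 -0.01] 16.93 0.018
```

```bash
python3 - <<'E'
from h import *
for i in range(4):
    im,d=get_image('side'); s=telemetry.read_state(); print(s['clock'],s['eef_pos'].round(2),s['force'].round(2))
np.savez('pics/side6.npz',im=im,d=d)
cv2.imwrite('pics/z8.png',cv2.resize(im[180:300,340:480],(700,600))[:,:,::-1])
E
```

```text
11.8833 [ 518.36 -183.48  124.74] [-1.22  0.96  5.91]
11.9333 [ 518.38 -183.45  124.76] [-1.55  1.5   5.76]
11.9833 [ 518.39 -183.47  124.75] [-1.12 -0.36  5.  ]
12.0333 [ 518.37 -183.49  124.76] [-1.51  0.77  6.47]
```

View pics/z8.png

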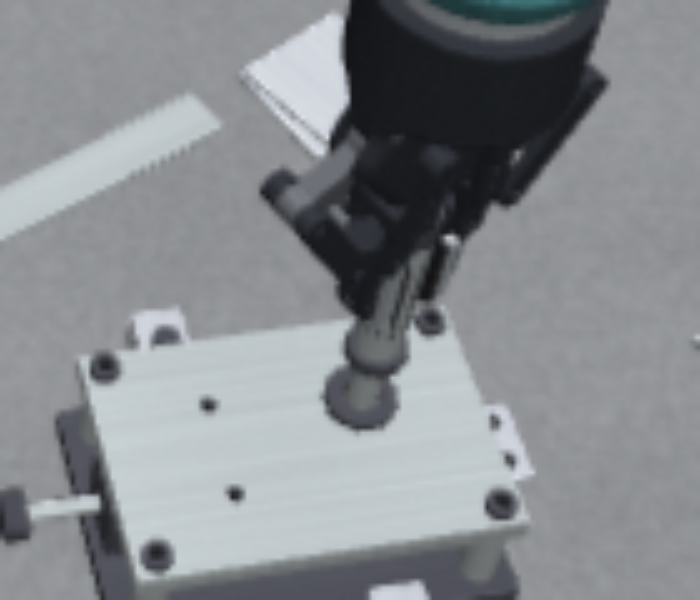

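arm_command:
  rot:
    - [0,0.05,0]
  slide:
    - [-0.2,0.1,-0.7]
  gripper: [5]

```text
clock: 12.12
eef_pos: [518.5, -183.4, 124.4]
tool_rot: [-3.141, -0.003, 0.095]
force: [-1.3, 0.2, 4.6]
width: 16.8
```

```bash
python3 st.py
```

```text
12.1167 [ 518.46 -183.42  124.38] [-3.1412 -0.0033  0.0953] [-1.32  0.25  4.65] [ 0.13  0.38 -0.03] 16.83 0.011
```

arm_command:
  rot:
    - [0,0,0]
  slide:
    - [0,0,-0.6]
  gripper: [5]

```text
clock: 12.2
eef_pos: [518.4, -183.4, 123.9]
tool_rot: [-3.141, -0.003, 0.095]
force: [-1.8, 0.0, 3.7]
width: 16.6
```

```bash
python3 st.py
```

```text
12.2 [ 518.43 -183.36  123.85] [-3.1411 -0.0033  0.0954] [-1.83  0.02  3.69] [0.19 0.38 0.02] 16.6 0.015
```

```bash
python3 - <<'E'
from h import *
for i in range(4):
    im,d=get_image('side'); s=telemetry.read_state(); print(s['clock'],s['eef_pos'].round(2),s['force'].round(2))
E
```

```text
12.25 [ 518.4  -183.39  123.71] [-0.78  0.78  2.65]
12.3 [ 518.36 -183.36  123.62] [-1.66  0.02  2.81]
12.35 [ 518.39 -183.35  123.61] [-0.78  0.4   1.79]
12.4 [ 518.41 -183.39  123.63] [0.26 0.01 1.87]
```

arm_command:
  rot:
    - [0,0,0]
    - [0,0,0]
  slide:
    - [0,0,-0.6]
    - [0,0,0]
  gripper: [5,5]

```text
clock: 12.57
eef_pos: [518.4, -183.4, 122.9]
tool_rot: [-3.141, -0.003, 0.095]
force: [0.0, 0.5, 3.4]
width: 16.6
```

```bash
python3 - <<'E'
from h import *
for i in range(3):
    im,d=get_image('side'); s=telemetry.read_state(); print(s['clock'],s['eef_pos'].round(2),s['force'].round(2))
E
```

```text
12.6167 [ 518.43 -183.38  122.97] [-1.22  0.65  3.86]
12.6667 [ 518.43 -183.37  123.  ] [-0.59  0.81  4.25]
12.7167 [ 518.41 -183.39  122.99] [-1.16  0.4   3.34]
```

arm_command:
  rot:
    - [0,0,0]
    - [0,0,0]
    - [0,0,0]
    - [0,0,0]
    - [0,0,0]
  slide:
    - [0,0,3]
    - [0,0,4]
    - [0,0,4]
    - [0,0,4]
    - [0,0,4]
  gripper: [5,5,5,5,5]

```text
clock: 13.13
eef_pos: [518.0, -183.3, 141.9]
tool_rot: [-3.141, -0.001, 0.095]
force: [-1.0, 0.1, -1.6]
width: 16.5
```

```bash
python3 st.py
```

```text
13.1333 [ 517.98 -183.3   141.86] [-3.1412e+00 -1.4000e-03  9.5300e-02] [-0.97  0.06 -1.62] [0.05 0.02 0.  ] 16.54 0.114
```

arm_command:
  rot:
    - [0,0,0]
    - [0,0,0]
    - [0,0,0]
    - [0,0,0]
    - [0,0,0]
  slide:
    - [0,0,5]
    - [0,0,6]
    - [0,0,8]
    - [0,0,10]
    - [0,0,10]
  gripper: [5,5,5,5,5]

```text
clock: 13.55
eef_pos: [517.0, -182.9, 183.5]
tool_rot: [-3.14, 0.001, 0.095]
force: [0.2, 0.4, -1.6]
width: 16.7
```

arm_command:
  rot:
    - [0,0,0]
    - [0,0,0]
    - [0,0,0]
    - [0,0,0]
    - [0,0,0]
  slide:
    - [0,0,10]
    - [0,0,10]
    - [0,0,5]
    - [0,0,0]
    - [0,0,0]
  gripper: [5,5,5,5,5]

```text
clock: 13.97
eef_pos: [518.7, -183.7, 215.8]
tool_rot: [3.14, -0.006, 0.095]
force: [0.2, 0.4, -1.4]
width: 16.5
```

```bash
python3 - <<'E'
from ax import *
cap('side','side7'); im=load('side7')[0]
cv2.imwrite('pics/z9.png',cv2.resize(im[150:290,340:500],(685,600))[:,:,::-1])
s=telemetry.read_state(); e=s['eef_pos'];z0=e[2]-35.5
axis('side','side7',[(z0+a,z0+b,r) for a,b,r in((-47,-37,6),(-37,-27,6),(-27,-17,6),(-17,-7,6),(10,20,9),(20,30,9))],e[:2],20)
im,d=load('side7');P=cloud('side',d)
m=(np.hypot(P[...,0]-e[0],P[...,1]-e[1])<14)&(P[...,2]>z0-75)&(P[...,2]<z0+15)
print(z0,np.sort(P[m][:,2])[:4])
E
python3 st.py
```

```text
side 133.11705714595476 143.11705714595476 23 [ 517.9 -183.4] 0.49
side 143.11705714595476 153.11705714595476 23 [ 517.9 -183. ] 0.62
side 153.11705714595476 163.11705714595476 24 [ 517.8 -183.2] 0.54
side 163.11705714595476 173.11705714595476 25 [ 518.  -183.4] 0.44
side 190.11705714595476 200.11705714595476 40 [ 517.8 -182.8] 0.64
side 200.11705714595476 210.11705714595476 36 [ 518.  -183.2] 0.56
180.11705714595476 [118.87663826 121.15593105 122.52597187 123.18384204]
14.0167 [ 518.71 -183.7   215.62] [ 3.1403 -0.0058  0.095 ] [ 0.06 -0.19 -1.44] [-0.04 -0.01 -0.04] 16.39 0.014
```

View pics/z9.png

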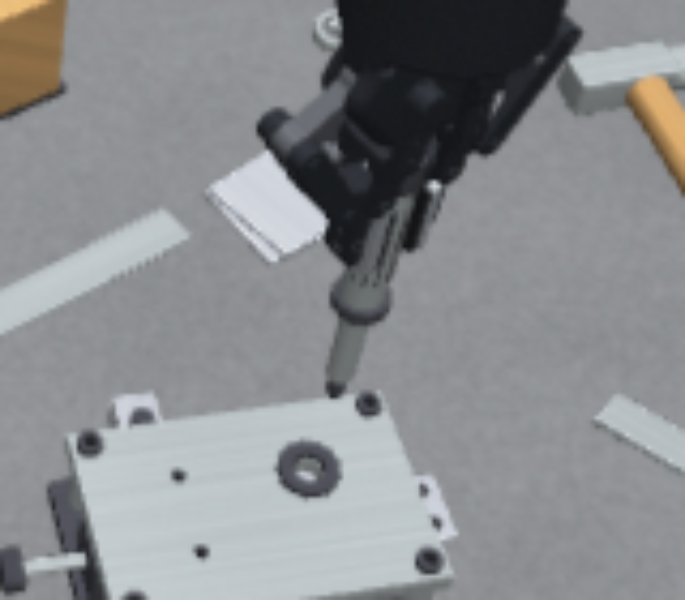

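arm_command:
  rot:
    - [0,0,0]
    - [0,0,0]
    - [0,0,0]
    - [0,0,0]
    - [0,0,0]
  slide:
    - [0,10,0]
    - [0,20,0]
    - [0,28,0]
    - [1,30,0]
    - [1,30,0]
  gripper: [5,5,5,5,5]

```text
clock: 14.43
eef_pos: [517.6, -68.4, 213.7]
tool_rot: [3.136, -0.002, 0.08]
force: [0.5, -0.5, -1.0]
width: 16.5
```

arm_command:
  rot:
    - [0,0,0]
    - [0,0,0]
    - [0,0,0]
    - [0,0,0]
    - [0,0,0]
  slide:
    - [1,30,0]
    - [1,28,0]
    - [0,24,0]
    - [0,16,0]
    - [0,8,0]
  gripper: [5,5,5,5,5]

```text
clock: 14.85
eef_pos: [515.2, 53.6, 210.2]
tool_rot: [3.141, 0.006, 0.09]
force: [0.7, 0.8, -1.2]
width: 16.8
```

```bash
python3 st.py
```

```text
14.85 [515.19  53.57 210.24] [3.1415 0.0062 0.0897] [ 0.73  0.8  -1.17] [ 0.01 -0.08 -0.  ] 16.75 0.211
```

arm_command:
  rot:
    - [0,-0.2,0]
    - [0,-0.1,0]
    - [0,0,0]
    - [0,0,0]
    - [0,0,0]
  slide:
    - [2,20,1]
    - [2,22,1]
    - [1,18,1]
    - [0,8,0]
    - [0,0,0]
  gripper: [5,5,5,5,5]

```text
clock: 15.27
eef_pos: [517.0, 127.1, 210.8]
tool_rot: [3.14, 0.007, 0.093]
force: [0.6, 0.5, -1.4]
width: 16.7
```

```bash
python3 st.py
```

```text
15.2667 [517.04 127.05 210.83] [3.1403 0.0067 0.0927] [ 0.62  0.51 -1.35] [0.   0.01 0.03] 16.74 0.011
```

arm_command:
  rot:
    - [0.07,-0.3,0]
    - [0,-0.1,0]
    - [0,0,0]
    - [0,0,0]
  slide:
    - [3,10,0]
    - [2,8,0]
    - [0,2,0]
    - [0,0,0]
  gripper: [5,5,5,5]

```text
clock: 15.6
eef_pos: [522.2, 145.1, 210.2]
tool_rot: [3.138, 0.001, 0.088]
force: [-0.4, 0.1, -0.7]
width: 16.8
```

```bash
python3 st.py
```

```text
15.6 [522.17 145.07 210.2 ] [3.1385e+00 5.0000e-04 8.8500e-02] [-0.42  0.14 -0.7 ] [ 0.04  0.03 -0.05] 16.8 0.007
```

arm_command:
  rot:
    - [0.15,0,0.2]
    - [0,0,0]
    - [0,0,0]
    - [0,0,0]
  slide:
    - [0.8,4,-4]
    - [0,0.5,-4]
    - [0,0,-2]
    - [0,0,0]
  gripper: [5,5,5,5]

```text
clock: 15.93
eef_pos: [523.2, 147.6, 199.2]
tool_rot: [3.14, 0.0, 0.089]
force: [0.1, 0.7, -2.0]
width: 16.6
```

```bash
python3 - <<'E'
from ax import *
cap('side','side8'); cap('top','top8'); im=load('side8')[0]
w=np.hstack([cv2.resize(im[60:180,270:390],(400,400)),cv2.resize(load('top8')[0][110:200,190:280],(400,400))])
cv2.imwrite('pics/z10.png',w[:,:,::-1])
s=telemetry.read_state(); e=s['eef_pos'];z0=e[2]-35.5
for n in('side','top'): axis(n,n+'8',[(z0+a,z0+b,r) for a,b,r in((-47,-37,6),(-37,-27,6),(-27,-17,6),(-17,-7,6),(10,20,9),(20,30,9))],e[:2],20)
E
python3 st.py
```

```text
side 117.08026405099676 127.08026405099676 14 [522.3 147.7] 0.56
side 127.08026405099676 137.08026405099676 19 [522.3 147.5] 0.88
side 137.08026405099676 147.08026405099676 19 [522.1 148.2] 0.83
side 147.08026405099676 157.08026405099676 19 [522.  147.8] 0.93
side 174.08026405099676 184.08026405099676 34 [522.8 148.5] 0.88
side 184.08026405099676 194.08026405099676 30 [522.2 148.5] 0.96
top 117.08026405099676 127.08026405099676 6 [523.9 147.3] 0.17
top 127.08026405099676 137.08026405099676 5 [524. 147.] 0.09
top 137.08026405099676 147.08026405099676 6 [523.8 146.7] 0.23
147.08026405099676 few 0
top 174.08026405099676 184.08026405099676 6 [522.6 147.1] 0.54
top 184.08026405099676 194.08026405099676 5 [523.5 147.1] 0.11
16.0333 [523.43 147.51 199.58] [ 3.1402e+00 -1.0000e-04  8.8800e-02] [-0.1   0.13 -2.03] [0.03 0.01 0.01] 16.72 0.006
```

View pics/z10.png

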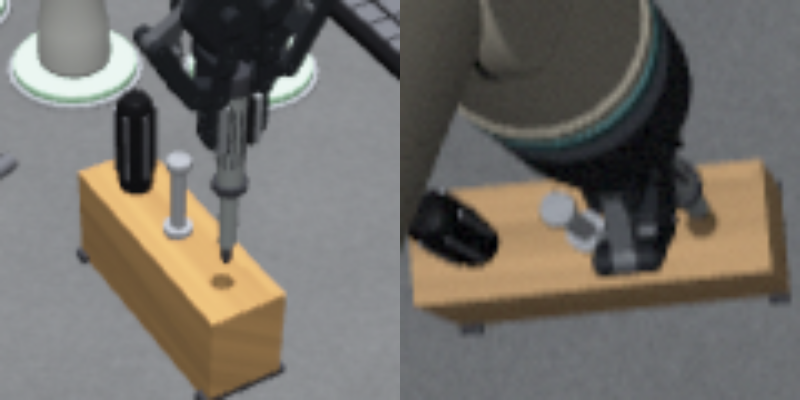

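```bash
python3 - <<'E'
from h import *
def at(n,u,v,z):
    a=world(n,u,v,1000.); c=np.array(cal(n)['xyz']); return c+(a-c)*(z-c[2])/(a[2]-c[2])
for tag,r in(('side3',(325,130,26,22)),('side8',(325,136,26,16))):
    g=load(tag)[0].astype(float); x,y,w,h=r
    p=g[y:y+h,x:x+w]; print(tag); print(p.mean(-1).astype(int)[:, :] if tag=='side3' else '')
im=load('side3')[0].astype(float).mean(-1)
sub=im[138:152,328:346]; wgt=np.clip(130-sub,0,None); v,u=np.mgrid[138:152,328:346]
E
```

```text
side3
[[138 124 151 176 176 176 177 180 183 186 179  75  46  49  78 139 141 141
  141 142 142 142 142 142 144 143]
 [140 167 171 175 176 176 176 178 181 183 178 101  42  64 138 156 141 140
  140 142 141 141 141 140 142 144]
 [171 175 175 175 175 176 176 176 177 175 178 167  66  91 178 177 149 139
  140 142 141 140 141 141 143 145]
 [176 175 175 176 175 176 176 176 174 171 172 179 171 174 185 183 176 147
  139 140 141 139 141 143 144 145]
 [177 176 175 176 176 176 175 176 175 173 170 172 180 185 186 186 183 176
  147 139 140 138 138 142 143 143]
 [179 176 176 175 176 176 176 176 176 175 173 171 173 181 186 186 185 183
  176 141 141 139 140 141 140 141]
 [183 178 176 175 175 176 176 176 176 176 175 173 171 174 181 185 186 185
  182 166 141 141 143 142 140 139]
 [185 181 178 176 175 175 176 177 176 175 176 175 173 171 175 182 185 186
  185 180 167 140 142 142 142 141]
 [188 185 181 177 176 175 176 176 176 176 176 176 174 173 172 175 182 185
  186 184 181 167 141 144 144 143]
 [188 187 184 180 177 176 175 176 176 176 175 176 176 175 174 172 176 182
  185 186 184 180 168 143 143 145]
 [18
[... 610 characters left out ...]
 176
  176 176 174 173 173 176 182 185]
 [185 185 184 184 185 187 187 186 177 152 136 124 136 137 168 176 177 177
  176 176 176 174 173 173 177 182]
 [171 185 185 184 184 185 186 187 186 181 175 171 171 170 176 178 178 177
  176 176 176 176 174 173 174 177]
 [123 184 185 185 184 184 185 186 187 186 184 181 178 177 176 176 178 179
  178 177 176 176 176 174 173 174]
 [ 94 142 185 186 185 184 184 185 186 186 185 183 181 178 177 176 177 178
  179 178 177 176 176 176 174 173]
 [ 89  99 142 185 186 185 185 184 185 186 186 185 183 181 178 177 176 177
  179 178 178 176 176 175 160 143]
 [ 90  88 101 155 185 185 186 185 185 185 186 186 185 183 181 178 177 176
  177 180 179 175 148 144 113 106]]
side8
```

```bash
python3 - <<'E'
from h import *
def at(n,u,v,z):
    a=world(n,u,v,1000.); c=np.array(cal(n)['xyz']); return c+(a-c)*(z-c[2])/(a[2]-c[2])
im=load('side3')[0].astype(float).mean(-1)
v,u=np.mgrid[140:149,330:343]; w=np.clip(172-im[140:149,330:343],0,None)
U,V=(u*w).sum()/w.sum(),(v*w).sum()/w.sum(); print(U,V,at('side',U,V,80),at('side',U,V,80.7))
im=load('top8')[0].astype(float).mean(-1); print(im[150:168,250:268].astype(int))
E
```

```text
336.2539303482587 144.02885572139303 [521.39436681 150.44927018  80.        ] [521.02871426 149.77504219  80.7       ]
[[ 15  29  49  36  43  70  65  85 133 147 141 143 143 143 140 141 142 143]
 [ 14  28  59  57  54  69  61  46 123 141 136 138 138 138 140 137 138 139]
 [ 18  12  63  69  72  72  61  36 135 137 139 138 139 140 138 138 140 142]
 [ 12  26  54  64  68  67  58  37 127 139 139 141 142 143 141 142 143 145]
 [  9  25  46  60  68  65  44  56 101 142 143 142 143 145 142 144 143 142]
 [ 11  22  41  61  55  47  49  71  76 123 143 143 143 142 144 144 141 144]
 [ 23  21  44  57  49  52  65  74  73  98 138 144 142 142 143 142 144 145]
 [ 21   9 108 108  78  65  69  71  72  78 117 141 145 146 146 146 144 144]
 [ 21  42 115 142 116  65  67  65  54  57  77 133 144 142 146 146 143 144]
 [ 15  50  79 142 114  72  68  67  61  66  63 116 141 145 143 143 142 144]
 [ 18  25 113 143 104  71  73  72  70  69  66 116 141 142 143 140 144 144]
 [ 14   6 139 143 125  81  72  72  74  71  82 132 143 144 143 144 145 145]
 [ 17  32 139 143 142 116  79  79  77  86 120 143 145 143 146 146 151 150]
 [ 17  85 142 146 143 143 123 117 118 131 141 149 148 149 150 151 151 151]
 [ 39 130 145 151 153 153 150 148 148 153 152 152 152 153 152 152 153 152]
 [ 92 153 153 154 152 153 155 155 153 155 157 152 152 154 153 152 153 152]
 [140 155 154 154 155 152 156 154 154 155 154 155 154 155 149 153 150 153]
 [153 155 154 152 156 153 153 153 150 152 151 152 152 152 154 152 152 151]]
```

```bash
python3 - <<'E'
from h import *
def at(n,u,v,z):
    a=world(n,u,v,1000.); c=np.array(cal(n)['xyz']); return c+(a-c)*(z-c[2])/(a[2]-c[2])
print(at('top',257.4,159.5,80),at('top',257.4,159.5,81.2))
E
```

```text
[522.94916004 151.03294944  80.        ] [522.7077817  150.81745432  81.2       ]
```

arm_command:
  rot:
    - [0.05,0,0.2]
    - [0,0,0]
    - [0,0,0]
    - [0,0,0]
  slide:
    - [-0.5,2.6,-3]
    - [0,0,-3]
    - [0,0,-2]
    - [0,0,0]
  gripper: [5,5,5,5]

```text
clock: 16.37
eef_pos: [523.1, 150.0, 191.1]
tool_rot: [3.141, -0.001, 0.092]
force: [-0.9, 0.4, -1.0]
width: 16.9
```

```bash
python3 st.py
```

```text
16.3667 [523.08 150.03 191.09] [ 3.1412e+00 -8.0000e-04  9.2200e-02] [-0.93  0.45 -0.97] [0.02 0.04 0.03] 16.91 0.002
```

arm_command:
  rot:
    - [0,0,0]
    - [0,0,0]
    - [0,0,0]
    - [0,0,0]
  slide:
    - [-0.1,0.6,-3]
    - [0,0,-4]
    - [0,0,-3]
    - [0,0,0]
  gripper: [5,5,5,5]

```text
clock: 16.7
eef_pos: [523.0, 150.8, 180.0]
tool_rot: [3.141, -0.001, 0.092]
force: [-0.8, 0.4, -2.1]
width: 16.6
```

```bash
python3 st.py; python3 - <<'E'
from h import *
cap('side','side9')
cv2.imwrite('pics/z11.png',cv2.resize(load('side9')[0][80:180,280:390],(660,600),interpolation=2)[:,:,::-1])
E
```

```text
16.7 [522.95 150.79 179.99] [ 3.1412e+00 -8.0000e-04  9.2300e-02] [-0.75  0.41 -2.11] [-0.01  0.03 -0.03] 16.61 0.001
```

View pics/z11.png

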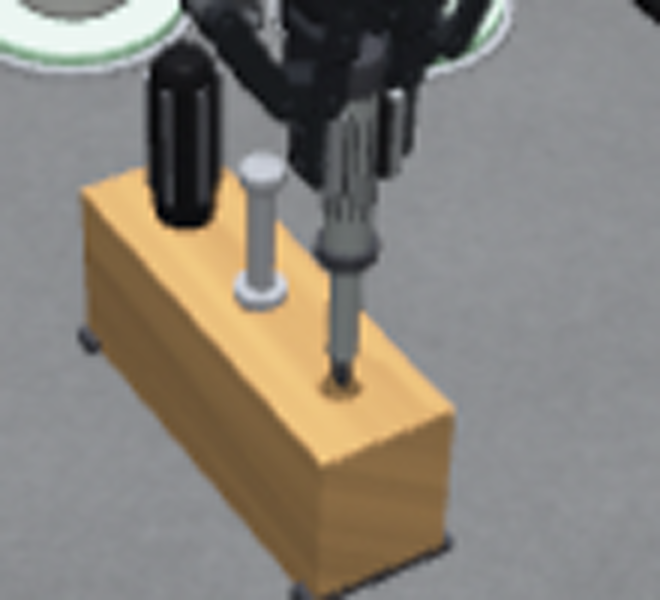

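arm_command:
  rot:
    - [0,0,0]
    - [0,0,0]
    - [0,0,0]
    - [0,0,0]
  slide:
    - [0,0,-3]
    - [0,0,-4]
    - [0,0,-4]
    - [0,0,0]
  gripper: [5,5,5,5]

```text
clock: 17.08
eef_pos: [523.3, 150.8, 168.3]
tool_rot: [3.141, -0.002, 0.092]
force: [-0.5, 0.3, -1.2]
width: 16.6
```

arm_command:
  rot:
    - [0,0,0]
    - [0,0,0]
    - [0,0,0]
    - [0,0,0]
  slide:
    - [0,0,-3]
    - [0,0,-4]
    - [0,0,-4]
    - [0,0,0]
  gripper: [5,5,5,5]

```text
clock: 17.42
eef_pos: [523.3, 150.7, 156.0]
tool_rot: [3.141, -0.002, 0.092]
force: [-0.9, 0.1, -2.3]
width: 16.7
```

```bash
python3 st.py
```

```text
17.4167 [523.3  150.72 156.02] [ 3.1412e+00 -1.5000e-03  9.2200e-02] [-0.89  0.14 -2.31] [-0.04 -0.03  0.01] 16.75 0.006
```

arm_command:
  rot:
    - [0,0,0]
    - [0,0,0]
    - [0,0,0]
    - [0,0,0]
    - [0,0,0]
  slide:
    - [-0.2,0.2,-4]
    - [0,0,-5]
    - [0,0,-5]
    - [0,0,-4]
    - [0,0,0]
  gripper: [5,5,5,5,5]

```text
clock: 17.83
eef_pos: [523.1, 151.0, 135.9]
tool_rot: [3.141, -0.001, 0.092]
force: [0.1, 0.2, -1.2]
width: 16.4
```

arm_command:
  rot:
    - [0,0,0]
    - [0,0,0]
    - [0,0,0]
    - [0,0,0]
  slide:
    - [0,0,-4]
    - [0,0,-4]
    - [0,0,-3]
    - [0,0,0]
  gripper: [5,5,5,5]

```text
clock: 18.17
eef_pos: [523.1, 150.9, 123.5]
tool_rot: [3.141, -0.001, 0.092]
force: [1.0, -0.7, -1.3]
width: 16.6
```

```bash
python3 st.py
```

```text
18.1667 [523.08 150.92 123.54] [ 3.1411e+00 -1.3000e-03  9.2200e-02] [ 1.03 -0.7  -1.31] [-0.03  0.03  0.01] 16.61 0.003
```

arm_command:
  rot:
    - [0,0,0]
    - [0,0,0]
    - [0,0,0]
    - [0,0,0]
  slide:
    - [0,0,-2]
    - [0,0,-2]
    - [0,0,-1.5]
    - [0,0,0]
  gripper: [5,5,5,5]

```text
clock: 18.5
eef_pos: [523.3, 150.9, 117.5]
tool_rot: [3.141, -0.002, 0.092]
force: [-0.2, 0.4, -2.6]
width: 16.8
```

arm_command:
  rot:
    - [0,0,0]
    - [0,0,0]
  slide:
    - [0,0,-1]
    - [0,0,0]
  gripper: [5,5]

```text
clock: 18.67
eef_pos: [523.4, 150.9, 116.5]
tool_rot: [3.141, -0.002, 0.092]
force: [1.1, 0.1, -1.6]
width: 16.8
```

arm_command:
  rot:
    - [0,0,0]
    - [0,0,0]
  slide:
    - [0,0,-0.8]
    - [0,0,0]
  gripper: [5,5]

```text
clock: 18.83
eef_pos: [523.5, 151.0, 115.8]
tool_rot: [3.141, -0.002, 0.092]
force: [-0.6, 0.2, -1.6]
width: 16.8
```

```bash
python3 st.py
```

```text
18.8333 [523.52 151.01 115.79] [ 3.1413e+00 -2.2000e-03  9.2200e-02] [-0.56  0.2  -1.61] [ 0.01 -0.03 -0.02] 16.84 0.005
```

Not seated yet; continuing in small steps until the collar carries weight.

arm_command:
  rot:
    - [0,0,0]
    - [0,0,0]
  slide:
    - [0,0,-0.7]
    - [0,0,0]
  gripper: [5,5]

```text
clock: 19.0
eef_pos: [523.8, 151.0, 115.6]
tool_rot: [3.142, -0.003, 0.092]
force: [0.2, -0.5, -1.7]
width: 16.7
```

arm_command:
  rot:
    - [0,0,0]
    - [0,0,0]
  slide:
    - [0,0,-0.7]
    - [0,0,0]
  gripper: [5,5]

```text
clock: 19.17
eef_pos: [524.0, 151.0, 115.6]
tool_rot: [-3.141, -0.004, 0.092]
force: [-0.4, -0.1, -1.8]
width: 16.5
```

```bash
python3 st.py; python3 - <<'E'
from h import *
cap('side','side10')
cv2.imwrite('pics/z12.png',cv2.resize(load('side10')[0][80:180,280:390],(660,600),interpolation=2)[:,:,::-1])
E
```

```text
19.1667 [524.05 151.04 115.63] [-3.1412 -0.0036  0.092 ] [-0.43 -0.15 -1.84] [-0.03 -0.    0.01] 16.54 0.002
```

View pics/z12.png

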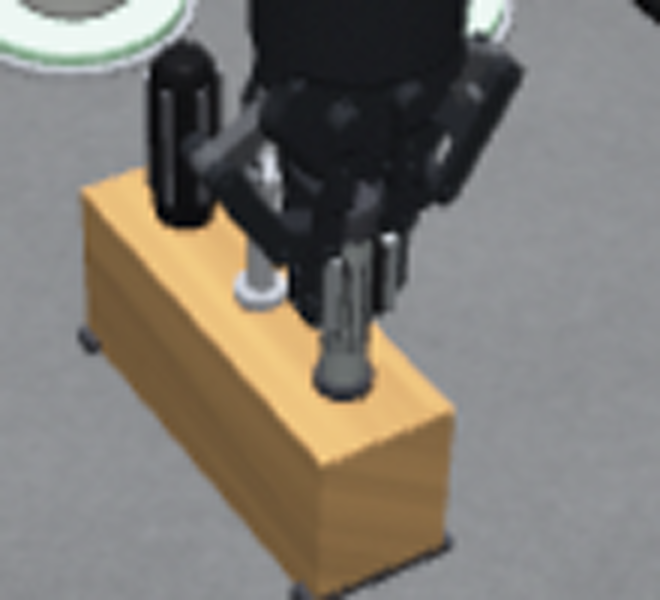

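```bash
python3 -c "
from h import *
s=telemetry.read_state();print(s['qpos'].round(3),s['tau'].round(2))
import ax
z0=81
ax.axis('side','side10',[(88,96,9),(96,106,9),(106,116,9)],(522,151),20)
im,d=load('side10');P=cloud('side',d)
m=(np.hypot(P[...,0]-522,P[...,1]-151)<14)&(P[...,2]>76)&(P[...,2]<100)
im0,d0=load('side0');P0=cloud('side',d0)
print(d.shape, np.median((P-P0)[90:150,330:345][:,:,2]))
c=slice(138,146)
for r in range(136,147): print(r,P0[r,334:341,2].round(1),P[r,334:341,2].round(1), im0[r,337],im[r,337])
"
```

```text
[-0.525  0.66   0.296  1.927 -0.323  0.597  0.072] [-3.000e-02 -5.056e+01  4.670e+00 -1.265e+01  1.000e-02  3.000e-02
  0.000e+00]
side 88 96 22 [523.4 150.7] 1.04
side 96 106 23 [523.7 151. ] 0.82
side 106 116 26 [522.7 151.6] 1.15
(400, 640) 23.44621072310622
136 [105.4 112.  112.3 112.9 111.5 111.7 107.7] [108.1 109.9 110.3 112.4 111.1 111.8 108.1] [77 80 81] [92 95 96]
137 [105.6 108.9 110.  106.7 108.4 104.2 103.1] [106.4 107.8 108.  107.3 108.  107.  105.1] [67 69 71] [89 93 93]
138 [103.8 104.1 104.5 105.3 103.8 103.4 100.3] [100.8 102.3 107.8 104.  106.  105.1 103.6] [64 65 68] [89 93 93]
139 [ 99.9 101.  100.8 102.5 101.8  98.3  97.3] [ 99.3 100.7 102.4 101.  103.  101.2 100.7] [85 89 90] [103 108 108]
140 [ 98.4  99.2 100.3  97.3  97.7  98.3  95.5] [95.6 99.4 97.5 97.7 99.2 97.5 97.7] [101 105 106] [107 112 111]
141 [94.6 94.9 96.4 93.3 94.5 95.6 93.6] [92.  93.7 94.9 95.8 94.8 96.6 94.3] [103 108 108] [107 112 112]
142 [92.7 91.3 93.2 93.6 90.8 91.6 87.8] [89.7 93.8 94.  94.5 95.7 91.  91.1] [104 108 108] [107 112 112]
143 [89.8 89.4 91.8 88.1 86.8 89.8 88.8] [ 87.2  88.   90.6  88.4  87.8  86.2 795.9] [104 107 108] [107 112 111]
144 [87.7 87.2 86.7 86.8 88.6 88.  84.3] [86.1 87.7 86.5 88.1 85.8 89.  86.8] [82 84 91] [85 87 93]
145 [85.9 83.5 85.  85.3 84.8 83.7 82.7] [83.7 86.9 84.8 82.3 84.4 86.2 83.8] [52 52 58] [52 54 59]
146 [82.4 84.3 82.5 85.  82.2 80.6 79. ] [82.4 82.2 83.7 80.7 83.6 81.5 80.7] [43 43 48] [47 48 52]
```

arm_command:
  rot:
    - [0,0,0]
  slide:
    - [-0.2,0,-0.7]
  gripper: [5]

```text
clock: 19.3
eef_pos: [524.2, 151.1, 115.4]
tool_rot: [-3.141, -0.004, 0.092]
force: [-1.8, 0.1, 12.2]
width: 16.9
```

arm_command:
  rot:
    - [0,0,0]
  slide:
    - [-0.2,0,-1]
  gripper: [5]

```text
clock: 19.38
eef_pos: [524.1, 151.1, 115.4]
tool_rot: [-3.14, -0.005, 0.092]
force: [-3.1, -1.4, 14.4]
width: 16.4
```

```bash
python3 st.py
```

```text
19.3833 [524.15 151.06 115.39] [-3.1405 -0.0047  0.0919] [-3.07 -1.36 14.36] [-0.18  0.9  -0.02] 16.42 0.01
```

arm_command:
  rot:
    - [0,0,0]
    - [0,0,0]
  slide:
    - [0,0,0.2]
    - [0,0,0]
  gripper: [5,5]

```text
clock: 19.55
eef_pos: [524.4, 151.1, 116.0]
tool_rot: [-3.14, -0.006, 0.092]
force: [-0.3, 0.6, -1.1]
width: 16.5
```

arm_command:
  rot:
    - [0,0,0]
    - [0,0,0]
    - [0,0,0]
    - [0,0,0]
    - [0,0,0]
  slide:
    - [0,0,0]
    - [0,0,0]
    - [0,0,0]
    - [0,0,0]
    - [0,0,0]
  gripper: [18,20,24,32,45]

```text
clock: 19.97
eef_pos: [524.7, 151.2, 115.4]
tool_rot: [-3.14, -0.006, 0.092]
force: [0.5, 0.5, 0.4]
width: 43.1
```

```bash
python3 st.py; python3 - <<'E'
from h import *
cap('side','side11')
cv2.imwrite('pics/z13.png',cv2.resize(load('side11')[0][80:180,280:390],(660,600),interpolation=2)[:,:,::-1])
E
```

```text
19.9667 [524.71 151.23 115.45] [-3.1405 -0.006   0.0919] [0.52 0.49 0.44] [-0.02  0.02 -0.01] 43.06 0.003
```

View pics/z13.png

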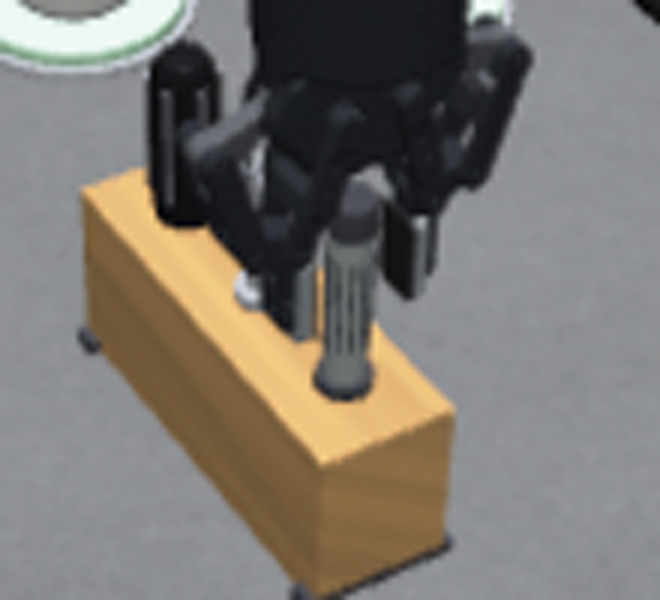

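arm_command:
  rot:
    - [0,0,0]
    - [0,0,0]
    - [0,0,0]
    - [0,0,0]
    - [0,0,0]
  slide:
    - [-0.5,0,4]
    - [0,0,8]
    - [0,0,12]
    - [0,0,14]
    - [0,0,14]
  gripper: [45,45,45,45,45]

```text
clock: 20.43
eef_pos: [521.9, 150.4, 168.3]
tool_rot: [3.141, 0.0, 0.091]
force: [0.3, 0.6, -0.2]
width: 45.2
```

```bash
python3 st.py
```

```text
20.4333 [521.87 150.45 168.29] [3.1411e+00 2.0000e-04 9.1400e-02] [ 0.32  0.56 -0.21] [ 0.02 -0.02 -0.04] 45.24 0.407
```

arm_command:
  rot:
    - [0,0,0]
    - [0,0,0]
    - [0,0,0]
    - [0,0,0]
    - [0,0,0]
  slide:
    - [0,0,14]
    - [0,0,14]
    - [0,0,14]
    - [0,0,10]
    - [0,0,0]
  gripper: [45,45,45,45,45]

```text
clock: 20.85
eef_pos: [523.5, 150.4, 229.3]
tool_rot: [-3.14, -0.007, 0.091]
force: [0.8, 0.2, 0.5]
width: 45.0
```

arm_command:
  rot:
    - [0,0,0]
    - [0,0,0]
    - [0,0,0]
    - [0,0,0]
    - [0,0,0]
  slide:
    - [-10,-20,5]
    - [-10,-25,0]
    - [-5,-25,0]
    - [0,-10,0]
    - [0,0,0]
  gripper: [45,45,45,45,45]

```text
clock: 21.27
eef_pos: [497.5, 70.3, 235.8]
tool_rot: [-3.138, -0.011, 0.095]
force: [0.1, 0.1, -0.3]
width: 45.3
```

```bash
python3 st.py; python3 - <<'E'
from ax import *
cap('side','side12'); cap('top','top12')
w=np.hstack([cv2.resize(load('side12')[0][60:190,270:400],(400,400)),cv2.resize(load('top12')[0][110:240,180:310],(400,400))])
cv2.imwrite('pics/z14.png',w[:,:,::-1])
axis('side','side12',[(88,96,9),(96,106,9),(106,116,9),(116,126,9),(126,136,9),(136,146,9),(156,167,10)],(522,151),25)
im,d=load('side12');P=cloud('side',d); k=(np.hypot(P[...,0]-522,P[...,1]-151)<15)&(P[...,2]>168)&(P[...,2]<180); print(np.median(P[k],0),k.sum())
s=load('side0')[0].astype(int); print(np.abs(s-im.astype(int))[75:190,285:365].mean(-1).max(), (np.abs(s-im.astype(int))[75:190,285:365].mean(-1)>40).sum())
E
```

```text
21.2667 [497.5   70.28 235.8 ] [-3.1382 -0.0109  0.0954] [ 0.15  0.14 -0.32] [-0.01  0.07  0.01] 45.33 0.014
side 88 96 23 [523.3 151. ] 1.1
side 96 106 25 [523.6 151.8] 0.85
side 106 116 27 [523.2 151.2] 0.96
side 116 126 27 [523.4 151.6] 0.98
side 126 136 31 [523.7 151.8] 0.94
side 136 146 29 [523.9 151.7] 0.62
side 156 167 19 [523.6 151.2] 0.88
[527.9167536  146.25973387 171.64714608] 16
221.0 1348
```

View pics/z14.png

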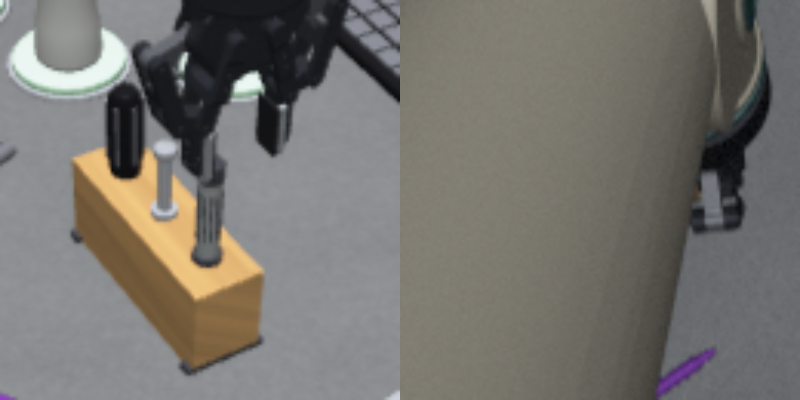

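```bash
python3 -c "
from h import *
print(ctrl.finish_job())"
```

```text
the job is handed in; nothing more can be done
None
```

The punch was snapped on the blank through the raised bush and set back upright in its own hole. I handed the job in at about 21 s of the 64 s allowed.

- **Press:** The push rose to about 7.5–8.5 N, then fell to about 3.7 N, which is the trip. I went at least 1.4 mm further in from there, so the nose should be past the 5.8 mm mark. The push then read about 5.4 N. No reading came near 18 N or showed the hard stop. These figures add about 1.5–1.7 N for the punch's weight to the sensor readings, which scatter by about 0.7 N.
- **Seating:** Lowering into the hole ended in firm contact with the block, about 14 N on the sensor. I then relaxed the arm and let go.
- **Last checks:** In the final side picture the punch stands upright in its hole, its axis within about 0.5 mm along its height. The other two tools are in place and the gripper is clear. The arm blocked the top camera, so that view gave no second check.
- **Disagreements:** The two cameras' positions differed by 1–3 mm. I corrected for this by measuring the held punch against the bush and hole in the same pictures. My image test for changes around the block was no use because the gripper was in the frame, so I judged the other two tools by eye.

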